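Turn the biscuits with the turner and pile them for sale

TASK

The biscuits have cooled with the plain face up. Pick up the turner and use it to turn every biscuit on the board over, so that its brown pricked face is up; keep the gripper itself off any biscuit that has not been turned. When all are turned, stand the turner flat back on its cork mat, and only then use the gripper to stack the biscuits, brown face up, in one neat straight pile in the middle of the white plate, leaving the tins, jars, pad and other goods on the counter alone.

Things in the scene. Friction and masses are not known exactly. Their poses are not given: they have to be found in the camera images.
- biscuit_a_mid (a point): Centre (half-way up) of a hard round biscuit, 64 mm across, 16 mm thick, 50 g. Both faces are flat out to 23 mm radius; bevels 5 mm deep lead to the full 32 mm radius, with an upright 6 mm band half-way up. One face is plain and pale, the other brown with seven dark pricks. z points out of the plain face: up at the start, down once turned. May be absent.
- biscuit_b_mid (a point): Like biscuit_a_mid.
- biscuit_c_mid (a point): Like biscuit_a_mid.
- biscuit_d_mid (a point): Like biscuit_a_mid.
- turner_grip (a point): Centre of the wooden handle bar of the steel turner (0.2 kg), which stands flat by itself. The bar is 80 mm long (x), 18 wide (y), 22 tall, on two posts; this point is 58 mm above the underside of the blade, which is flat, 130 mm long, 46 wide, 2 thick, with a square front edge 71 mm ahead of this point. x points to the front edge, z up out of the blade.
- turner_tip (a point): Middle of the front edge of the turner's blade, on its underside: 71 mm ahead of turner_grip along x and 58 mm below it. Same axes.
- lath_mid (a point): Middle of the top of the lath, a straight strip on the biscuit board along the board's y axis over its whole width, 10 mm wide, 9 mm above the board's top (21 mm above the counter). It stops a biscuit that the blade pushes at it in +x, so that the blade can slip under it and tip it over the lath. Axes: the board's.
- board: Biscuit board, fixed wood, 260 (x) by 430 (y) by 12 mm thick; origin at the centre of its underside, z up. The lath lies 20 mm to +x of its middle. The biscuits lie flat on the robot's side of the lath (-x) in a row along it, their edges up to 20 mm off the lath, about 105 mm apart.
- tile_top (a point): Centre of the top of the turner's rest, a fixed flat cork mat 170 (x) by 90 (y) by 8 mm thick, on the left or the right of the board; this point is 8 mm above the counter. The turner stands on it at the start.
- plate_top (a point): Centre of the top of the flat, rimless white plate, fixed, 116 mm across and 10 mm thick, on the other side of the board; this point is 10 mm above the counter.
- fish_tin: Low steel tin, 84 mm across, 35 mm tall. Bystander, to be left alone. Origin at the centre of its underside.
- spice_jar: Jar, 52 mm across, 75 mm tall. Bystander, to be left alone. Origin at the centre of its underside.

How it is judged:
On the way, in this order (a step that is already met when the one before it is completed fails the run):
1. the turner is lifted off its mat (z of turner_grip in the frame of tile_top above 0.075 m), for 0.2 s.
2. every biscuit has been turned brown face up, and none is on the plate yet (angle between each of biscuit_a_mid, biscuit_b_mid, biscuit_c_mid, biscuit_d_mid's own z axis and vertical above 2.6 rad and horizontal distance between each of biscuit_a_mid, biscuit_b_mid, biscuit_c_mid, biscuit_d_mid and plate_top above 0.07 m), for 0.3 s.
3. the turner stands flat on its mat again, let go, with no biscuit on the plate yet (horizontal distance between turner_grip and tile_top below 0.03 m and z of turner_grip in the frame of tile_top between 0.053 and 0.063 m and angle between turner_grip's own z axis and vertical below 0.06 rad and contact force between the fingers and turner below 0.1 N and horizontal distance between each of biscuit_a_mid, biscuit_b_mid, biscuit_c_mid, biscuit_d_mid and plate_top above 0.07 m), for 0.3 s.
At the end, for the whole second after the job is handed in: Every biscuit that is present lies flat, brown face up, in one pile on the plate: each centre within 15 mm of the plate's centre and within 8 mm of every other biscuit's centre, at rest. The turner stands flat on the cork mat, the middle of its handle within 30 mm of the mat's centre (angle between each of biscuit_a_mid, biscuit_b_mid, biscuit_c_mid, biscuit_d_mid's own z axis and vertical above 3 rad and horizontal distance between each of biscuit_a_mid, biscuit_b_mid, biscuit_c_mid, biscuit_d_mid and plate_top below 0.015 m and linear speed of each of biscuit_a, biscuit_b, biscuit_c, biscuit_d below 0.02 m/s and horizontal distance between each of biscuit_b_mid, biscuit_c_mid, biscuit_d_mid and biscuit_a_mid below 0.008 m and horizontal distance between each of biscuit_c_mid, biscuit_d_mid and biscuit_b_mid below 0.008 m and horizontal distance between biscuit_d_mid and biscuit_c_mid below 0.008 m and horizontal distance between turner_grip and tile_top below 0.03 m and z of turner_grip in the frame of tile_top between 0.053 and 0.063 m and angle between turner_grip's own z axis and vertical below 0.06 rad); the robot touches nothing.
It fails at once if the gripper or arm touches a biscuit that has not been turned over ((contact force between any of the fingers, the arm and biscuit_a above 0.3 N and angle between biscuit_a_mid's own z axis and vertical below 1.4 rad) or (contact force between any of the fingers, the arm and biscuit_b above 0.3 N and angle between biscuit_b_mid's own z axis and vertical below 1.4 rad) or (contact force between any of the fingers, the arm and biscuit_c above 0.3 N and angle between biscuit_c_mid's own z axis and vertical below 1.4 rad) or (contact force between any of the fingers, the arm and biscuit_d above 0.3 N and angle between biscuit_d_mid's own z axis and vertical below 1.4 rad)).
It fails at once if a bystander is pushed more than 40 mm or tipped over (distance of any of fish_tin, spice_jar, mug, oil_bottle, tea_carton, milk_can, order_pad, soap_box from where it was at the start of the episode above 0.04 m or angle between any of fish_tin, spice_jar, mug, oil_bottle, tea_carton, milk_can, order_pad, soap_box's own z axis and vertical above 0.6 rad).
Of biscuit_a, biscuit_b, biscuit_c, biscuit_d only 3 to 4 are there at a start; the rules pass over those that are not, and their reading is None.
At some moment in a run one of biscuit_a, biscuit_b, biscuit_c, biscuit_d may be knocked a few centimetres aside while the robot is not near it.
It also fails if it takes over 210 s, if anything falls off the work surface, if the arm or the gripper's body presses on something with over 40 N, if the wrist force passes 120 N, or if a joint passes its speed limit or range.

ROBOT

A 7-joint arm with a two-finger parallel gripper is mounted at the origin on the work surface. World frame = base frame: x ahead of the robot, y to its left, z up, the work surface at z = 0. Lengths are in m, angles in rad, forces in N, time in s.
With the tool pointing down it reaches from about 0.425 to 0.95 m from the base axis. Payload 16.7 kg.
Tool frame: the origin (TCP) lies on the centre line of the jaws, within the pads' length; the fingertips stand r.tip_reach ahead of it and the grasp point (between the pads) is the TCP (r.tip_reach is the distance from the TCP to the fingertips, in m); z points along the fingers, y is the direction in which the jaws open and shut (so a half turn about z gives the same grasp; the last joint's range is limited). The gripper opens to 94 mm and grips with 3 to 60 N. Pads are 16 mm wide; open, the fingers measure 119 mm over their backs; the gripper's body (75 mm by 177 mm) begins 78 mm behind the grasp point.
Start: joints at [-1.371, 0.426, 0.074, 1.606, -0.034, 1.111, -0.067], TCP at [0.231, 0.634, 0.198] pointing down, gripper open.
Joint ranges: [-2.85, 2.85], [-0.5, 2.14], [-1.23, 1.37], [0.21, 2.46], [-1.02, 4.16], [0.16, 2.05], [-2.73, 2.73]. Speed limits (rad/s): [1.89, 1.89, 2.39, 2.39, 3.01, 3.01, 3.01].

INTERFACE

Orientations are given as a 3x3 rotation matrix whose columns are the frame's x, y, z axes.
In Python, from workcell import r gives the robot as it stands.
- The arm moves only by the shell command python3 -m crank 'ROWS'. ROWS is JSON, one flat list of numbers, 5 for each row, row after row: the finger opening in cm, from 0 to 9.4, then the shift along the world's x, y, z in cm, then the turn about the world's z in rad. A call has 1 to 5 rows; each row shifts and turns the commanded pose from where the row before left it; what a row does not reach is not made up. A row lasts 1/8 s, in which the tool goes at most 62.5 mm and 10.7 degrees, less where a joint would pass 70% of its speed; a pose out of reach is approached as far as the arm can. A call is refused whole if a number of a shift passes 6.25 or a number of a turn 0.188, either way. A call with a gripper value outside its range is refused whole. The fingers move at their own pace and stop on an object; the grip force is fixed at half the most. Time passes only in rows, so rows that do not move let the fingers close. It gives the time, the measured TCP pose, the force and the opening at its end, in the units of the state.
- r.observe(): the state, without advancing time (a new reading comes with each control period).
- r.get_image(name): name is "scene" or "top"; returns (picture, depth): 420x560x3 uint8, blue, green, red; 420x560 float32, m along the optical axis (not along the pixel's ray), 0 where there is no reading.
- r.camera_params(name): a dict with "fov_y" (degrees; the focal length in pixels is half the picture's height over the tangent of half this angle, whatever the lens; pixels are square), "cx", "cy" (the principal point, pixels), "k1" (the pictures are not rectified: a ray, as slopes to the right and down, at radius r is drawn at 1 + k1 r^2 times it, then the intrinsics apply), "world_to_cam" (4x4, takes a point from world to camera coordinates). Camera axes: x right, y down, z forward; pixel columns grow to the right and rows downward; lengths in m; the calibration is good to about 2 mm. A picture is of the moment at which its call begins. camera_params takes no time and is no camera call.
- r.close_job(): hands the job in, once; it reports no verdict.
The state is a dict: "time_s": time; "q": joint angles; "dq": joint speeds; "effort": joint torques, N m; "tcp_pos": TCP position; "tcp_rot": TCP orientation; "wrist_force": force on the tool from outside, world axes, zero at the start; "torque": the same for the moment, N m; "width": finger opening in m.
Only numpy, scipy, OpenCV 4.12 (cv2) and the standard library are available. Lean on these libraries where they do the work, as an engineer would, in place of code of your own. Each camera call takes 0.05 s, during which the arm holds its last target.

## Working session

There is one attempt and no reset: what is moved stays moved. The work goes in short steps, Python scripts to look and compute and a shell command to move; the robot and the scene stay as the last step left them, time stands still between calls to the robot, and variables do not carry over. Pictures are saved under pics/ and viewed, and the job is handed in when it is done.

```bash
ls; mkdir -p pics; python3 - <<'E'
from workcell import r
import cv2
s=r.observe()
print({k:(v if not hasattr(v,'round') else v) for k,v in s.items()}, r.tip_reach)
for n in("scene","top"):
    im,d=r.get_image(n); cv2.imwrite(f"pics/{n}0.png",im); print(n,r.camera_params(n))
E
```

```text
pics
{'time_s': 0.0, 'q': array([-1.37150286,  0.42673494,  0.07388823,  1.60660151, -0.03409923,
        1.11081994, -0.06706245]), 'dq': array([-4.67208832e-06,  7.00661155e-04, -1.21770605e-03, -3.28093996e-04,
        3.44604305e-04,  6.88992147e-04,  6.56377080e-04]), 'effort': array([ 1.80643547e-03, -9.35816717e+01,  3.66793223e+00, -4.54186070e+01,
       -4.87503363e-02,  2.03762774e-02,  1.52661305e-04]), 'tcp_pos': array([0.23058894, 0.63390885, 0.19687722]), 'tcp_rot': array([[-9.39776332e-01,  3.41789895e-01, -3.38084752e-04],
       [ 3.41790044e-01,  9.39775495e-01, -1.25863169e-03],
       [-1.12463830e-04, -1.29838628e-03, -9.99999151e-01]]), 'wrist_force': array([-0.1863738 , -0.50749113,  0.29413159]), 'torque': array([-0.01438633,  0.03784718,  0.01090937]), 'width': 0.09402353186118534} 0.019
scene {'fov_y': 42.539793092333596, 'cx': 273.046443835599, 'cy': 204.06212295453722, 'k1': -0.20792171007801086, 'world_to_cam': array([[-0.86859576,  0.49544507,  0.00869386,  0.50435476],
       [ 0.3765889 ,  0.67142147, -0.63825858, -0.16271183],
       [-0.32205931, -0.55111469, -0.76977295,  1.67716167],
       [ 0.        ,  0.        ,  0.        ,  1.        ]])}
top {'fov_y': 44.33471147070591, 'cx': 278.0542113083236, 'cy': 209.4556161460563, 'k1': -0.17801693576053657, 'world_to_cam': array([[ 0.02387651, -0.99960769,  0.01464146, -0.03036191],
       [-0.983905  , -0.02609073, -0.17677731,  0.56463012],
       [ 0.17708997, -0.01018498, -0.98414197,  1.0815584 ],
       [ 0.        ,  0.        ,  0.        ,  1.        ]])}
```

View pics/scene0.png

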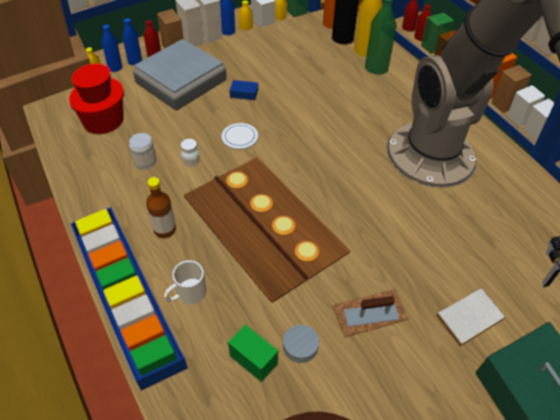

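View pics/top0.png

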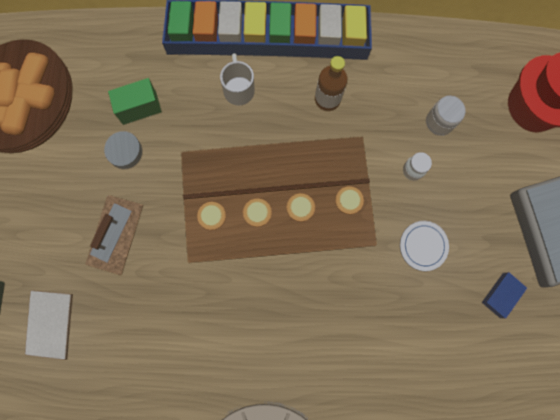

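The scene picture shows four pale biscuits (about (237,180) to (307,251)), the turner on the cork mat at (371,312), and the plate at (240,135). In the top picture, the biscuits are at (211,215), (257,212), (301,207) and (350,200), the turner and mat at (113,234), and the plate at (424,246).

```bash
cat > h.py <<'E'
import numpy as np, cv2
from workcell import r
def K(n):
    p=r.camera_params(n); f=210/np.tan(np.radians(p["fov_y"]/2)); return p,f
def ray(n,uv):
    p,f=K(n); uv=np.atleast_2d(np.array(uv,float))
    Km=np.array([[f,0,p["cx"]],[0,f,p["cy"]],[0,0,1]])
    u=cv2.undistortPoints(uv.reshape(-1,1,2),Km,np.array([p["k1"],0,0,0,0.])).reshape(-1,2)
    T=p["world_to_cam"]; R=T[:3,:3]; o=-R.T@T[:3,3]
    return o,(np.c_[u,np.ones(len(u))])@R
def plane(n,uv,z):
    o,d=ray(n,uv); return o+d*((z-o[2])/d[:,2])[:,None]
def proj(n,P):
    p,f=K(n); T=p["world_to_cam"]; c=np.atleast_2d(P)@T[:3,:3].T+T[:3,3]
    s=c[:,:2]/c[:,2:]; s=s*(1+p["k1"]*(s**2).sum(1))[:,None]
    return s*f+[p["cx"],p["cy"]]
def comps(m,amin=60):
    n,l,st,ce=cv2.connectedComponentsWithStats(m.astype(np.uint8))
    return [(st[i],ce[i],l==i) for i in range(1,n) if st[i][4]>=amin]
E
python3 - <<'E'
from h import *
for n in("top","scene"):
    im=cv2.imread(f"pics/{n}0.png"); hsv=cv2.cvtColor(im,cv2.COLOR_BGR2HSV)
    for uv in ([(211,215),(220,215),(228,205),(200,155),(440,246)] if n=="top" else [(307,251),(314,251)]): print(n,uv,hsv[uv[1],uv[0]])
    m=(hsv[...,0]>8)&(hsv[...,0]<40)&(hsv[...,2]>190)&(hsv[...,1]>70)
    for st,ce,mm in comps(m,80): 
        c,_=cv2.findContours(mm.astype(np.uint8),0,1); P=plane(n,c[0].reshape(-1,2),0.020)
        (x,y),rad=cv2.minEnclosingCircle(P[:,:2].astype(np.float32)); 
        print(n,st,ce.round(1),plane(n,ce,0.022)[0].round(4),round(x,4),round(y,4),round(rad,4))
    m=(hsv[...,1]<60)&(hsv[...,2]>140)
    for st,ce,mm in comps(m,200): print("white",st,ce.round(1),plane(n,ce,0.01)[0].round(4))
im=cv2.imread("pics/top0.png")
cv2.imwrite("pics/crop.png",np.hstack([cv2.resize(im[180:290,70:160],None,fx=5,fy=5,interpolation=2)[:550],]))
cv2.imwrite("pics/crop2.png",cv2.resize(im[130:270,170:385],None,fx=3.7,fy=3.7,interpolation=2))
E
```

```text
top (211, 215) [ 31  60 174]
top (220, 215) [ 27  70 168]
top (228, 205) [ 14 124 113]
top (200, 155) [ 13 120 100]
top (440, 246) [120   7 180]
white [219   2  22  32 655] [229.4  17.6] [1.0584 0.1174 0.01  ]
white [320   5  21  33 641] [330.5  20.6] [ 1.0582 -0.1368  0.01  ]
white [219  54  35  38 450] [236.6  77.5] [0.8938 0.0913 0.01  ]
white [438  96  28  26 566] [451.2 108.4] [ 0.8345 -0.4337  0.01  ]
white [412 152  20  20 335] [421.3 161.6] [ 0.6964 -0.3522  0.01  ]
white [341 191  18  18 248] [349.7 199.3] [ 0.6005 -0.1804  0.01  ]
white [292 198  18  18 255] [300.6 206.3] [ 0.5811 -0.0678  0.01  ]
white [248 203  18  18 238] [257.  211.6] [0.5663 0.0312 0.01  ]
white [ 400  220   50   51 1970] [424.7 245.3] [ 0.4978 -0.3547  0.01  ]
white [  25  291   45   68 2582] [ 46.9 324.4] [0.292  0.5045 0.01  ]
white [225 406  78  14 685] [263.7 413.7] [0.1184 0.0039 0.01  ]
scene (307, 251) [ 28 108 214]
scene (314, 251) [ 26 116 214]
scene [227 172  20  15 240] [236.6 179.4] [ 0.6001 -0.1802  0.022 ] 0.5992 -0.1819 0.0296
scene [251 195  21  16 274] [261.  202.6] [ 0.5807 -0.0685  
[... 724 characters left out ...]
 107. ] [-0.5367  0.0276  0.01  ]
white [221 123  37  26 780] [239.3 135.5] [ 0.5021 -0.3536  0.01  ]
white [129 132  23  20 350] [139.5 141.7] [ 0.791  -0.4862  0.01  ]
white [390 132  79  51 627] [421.9 166. ] [0.0757 0.0358 0.01  ]
white [180 138  19  22 278] [188.4 148.6] [ 0.6672 -0.3789  0.01  ]
white [ 82 224  37  27 533] [ 99.9 237.2] [ 1.0208 -0.1856  0.01  ]
white [164 260  40  38 417] [185.1 277.9] [0.8662 0.0468 0.01  ]
white [ 438  289   67   54 1936] [471.  315.1] [0.2951 0.5008 0.01  ]
white [112 295  41  31 715] [132.1 310. ] [1.0213 0.0691 0.01  ]
white [345 306  53  19 535] [369.2 315.5] [0.5191 0.3671 0.01  ]
white [284 325  35  32 822] [300.8 340.7] [0.6994 0.3404 0.01  ]
```

View pics/crop.png

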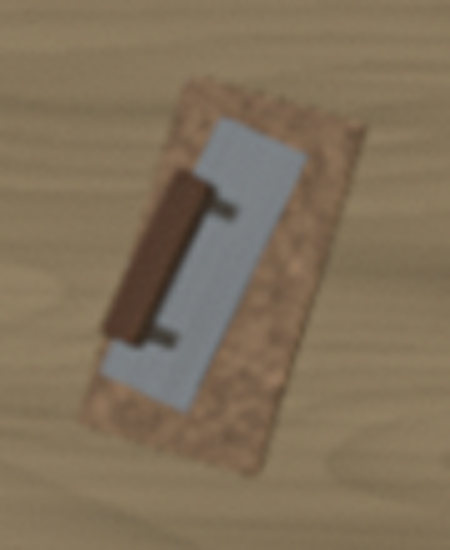

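View pics/crop2.png

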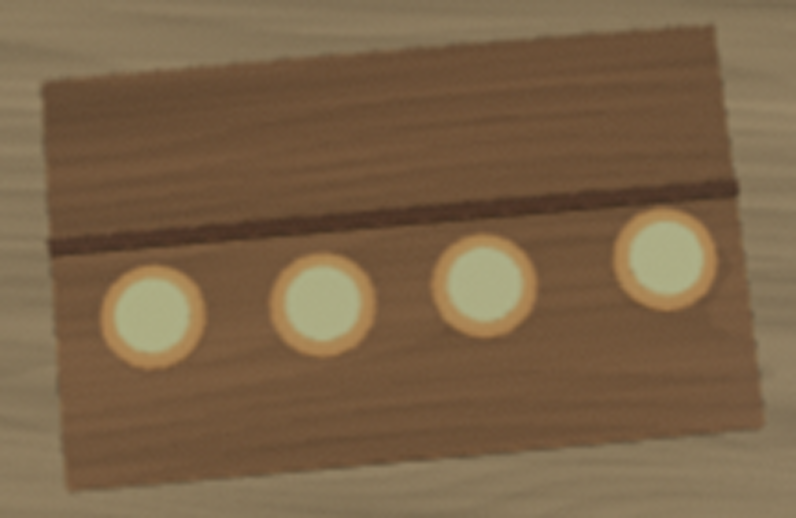

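The crops show the turner leaning away from the mat's centre line, with its front end either top-right or bottom-left, and four plain-up biscuits on the near side of the lath. Next I'll get exact numbers.

```bash
python3 - <<'E'
from h import *
# board corners from crop2 (scale 3.7, offset 170,130)
def corners(pts,sc,off): return np.array(pts)/sc+np.array(off)
B=plane("top",corners([(42,84),(714,26),(764,428),(68,491)],3.7,(170,130)),0.012)
print("board",B.round(4)); c=B.mean(0)
yd=(B[0]-B[1]+B[3]-B[2]); print("centre",c.round(4),"yaw of y axis-90:",np.degrees(np.arctan2(yd[1],yd[0]))-90, "sizes",[np.linalg.norm(B[i]-B[(i+1)%4]).round(4) for i in range(4)])
L=plane("top",corners([(50,246),(738,187)],3.7,(170,130)),0.021); print("lath",L.round(4))
M=plane("top",corners([(190,75),(366,126),(258,475),(81,418)],5,(70,180)),0.008)
print("mat",M.round(4),M.mean(0).round(4),[np.linalg.norm(M[i]-M[(i+1)%4]).round(4) for i in range(4)])
xd=(M[0]-M[3]+M[1]-M[2]);print("mat yaw",np.degrees(np.arctan2(xd[1],xd[0])))
T=plane("top",corners([(225,117),(305,157),(187,411),(99,371)],5,(70,180)),0.010)
print("blade",T.round(4),T.mean(0).round(4),[np.linalg.norm(T[i]-T[(i+1)%4]).round(4) for i in range(4)])
xd=(T[0]-T[3]+T[1]-T[2]);print("blade yaw",np.degrees(np.arctan2(xd[1],xd[0])))
H=plane("top",corners([(183,170),(214,186),(139,347),(103,331)],5,(70,180)),0.077)
print("handle",H.round(4),H.mean(0).round(4),[np.linalg.norm(H[i]-H[(i+1)%4]).round(4) for i in range(4)])
xd=(H[0]-H[3]+H[1]-H[2]);print("h yaw",np.degrees(np.arctan2(xd[1],xd[0])))
im=cv2.imread("pics/top0.png");hsv=cv2.cvtColor(im,cv2.COLOR_BGR2HSV)
m=(hsv[...,2]>140); m[:, :170]=0;m[:,385:]=0;m[:180]=0;m[240:]=0
for st,ce,mm in comps(m,80):
    ct,_=cv2.findContours(mm.astype(np.uint8),0,1); P=plane("top",ct[0].reshape(-1,2),0.020)
    (x,y),rad=cv2.minEnclosingCircle(P[:,:2].astype(np.float32)); print("bis",st,ce.round(1),plane("top",ce,0.021)[0].round(4),round(x,4),round(y,4),round(rad,4))
ims=cv2.imread("pics/scene0.png"); cv2.imwrite("pics/crop3.png",cv2.resize(ims[280:345,325:420],None,fx=8,fy=8,interpolation=2))
E
```

```text
board [[ 0.7006  0.2121  0.012 ]
 [ 0.7509 -0.2126  0.012 ]
 [ 0.4947 -0.2416  0.012 ]
 [ 0.4456  0.1815  0.012 ]]
centre [ 0.5979 -0.0151  0.012 ] yaw of y axis-90: 6.685166771787891 sizes [np.float64(0.4277), np.float64(0.2579), np.float64(0.426), np.float64(0.2568)]
lath [[ 0.5948  0.1991  0.021 ]
 [ 0.6436 -0.2248  0.021 ]]
mat [[0.5966 0.38   0.008 ]
 [0.5746 0.2942 0.008 ]
 [0.4128 0.3339 0.008 ]
 [0.4353 0.4195 0.008 ]] [0.5048 0.3569 0.008 ] [np.float64(0.0886), np.float64(0.1666), np.float64(0.0885), np.float64(0.166)]
mat yaw -13.764025065461313
blade [[0.5767 0.3609 0.01  ]
 [0.559  0.3214 0.01  ]
 [0.4404 0.3685 0.01  ]
 [0.4571 0.4117 0.01  ]] [0.5083 0.3656 0.01  ] [np.float64(0.0433), np.float64(0.1276), np.float64(0.0463), np.float64(0.13)]
blade yaw -22.360358015193924
handle [[0.5405 0.3567 0.077 ]
 [0.5339 0.3421 0.077 ]
 [0.4627 0.3703 0.077 ]
 [0.4691 0.3871 0.077 ]] [0.5016 0.3641 0.077 ] [np.float64(0.016), np.float64(0.0765), np.float64(0.0179), np.float64(0.0777)]
h yaw -22.357102153166142
bis [336 186  28  28 599] [349.3 199.6] [ 0.5975 -0.1779  0.021 ] 0.5982 -0.1781 0.0321
bis [287 193  28  28 615] [300.5 206.8] [ 0.5781 -0.0669  0.021 ] 0.5781 -0.0669 0.0322
bis [243 198  29  28 623] [256.7 211.9] [0.5636 0.0315 0.021 ] 0.5637 0.0315 0.0323
bis [197 202  29  28 620] [210.8 215.2] [0.5534 0.1347 0.021 ] 0.5539 0.1345 0.0323
bis [375 221  10  15  94] [380.5 227. ] [ 0.5362 -0.2493  0.021 ] 0.5342 -0.2472 0.0189
```

View pics/crop3.png

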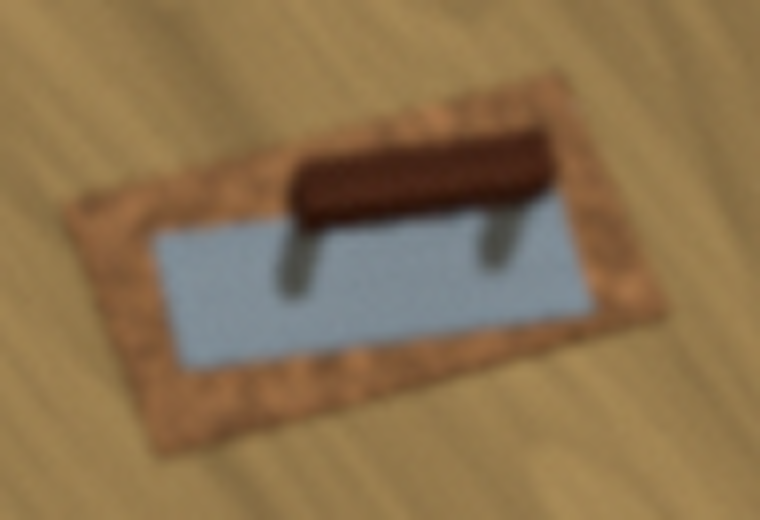

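```bash
python3 -m crank '[9.4,5.4,-5.4,0,-0.042, 9.4,5.4,-5.4,0,0, 9.4,5.4,-5.4,0,0, 9.4,5.4,-5.3,0,0, 9.4,5.4,-5.3,0,0]'; python3 -m crank '[9.4,0,0,0,0]'
```

```text
time_s: 0.72
tcp_pos: [0.4536, 0.4125, 0.1975]
tcp_rot: [[-0.925, 0.381, -0.0], [0.381, 0.925, -0.0], [0.0, -0.0, -1.0]]
wrist_force: [0.9, 0.4, 0.2]
width: 0.0942
time_s: 0.85
tcp_pos: [0.4563, 0.4095, 0.1976]
tcp_rot: [[-0.922, 0.388, 0.001], [0.388, 0.922, -0.001], [-0.002, -0.001, -1.0]]
wrist_force: [-0.2, 1.5, 0.4]
width: 0.094
```

```bash
python3 -m crank '[9.4,2.3,-2.2,0,0, 9.4,2.3,-2.2,0,0.006, 9.4,0,0,-3,0, 9.4,0,0,-3,0, 9.4,0,0,0,0]'
```

```text
time_s: 1.48
tcp_pos: [0.4969, 0.3699, 0.1356]
tcp_rot: [[-0.927, 0.375, -0.003], [0.375, 0.927, -0.003], [0.002, -0.004, -1.0]]
wrist_force: [-0.3, 0.3, -0.4]
width: 0.0936
```

```bash
python3 - <<'E'
from h import *
im,d=r.get_image("scene"); cv2.imwrite("pics/s1.png",cv2.resize(im[200:360,300:480],None,fx=4,fy=3.7,interpolation=2)[:600])
E
```

```text
(no output)
```

View pics/s1.png

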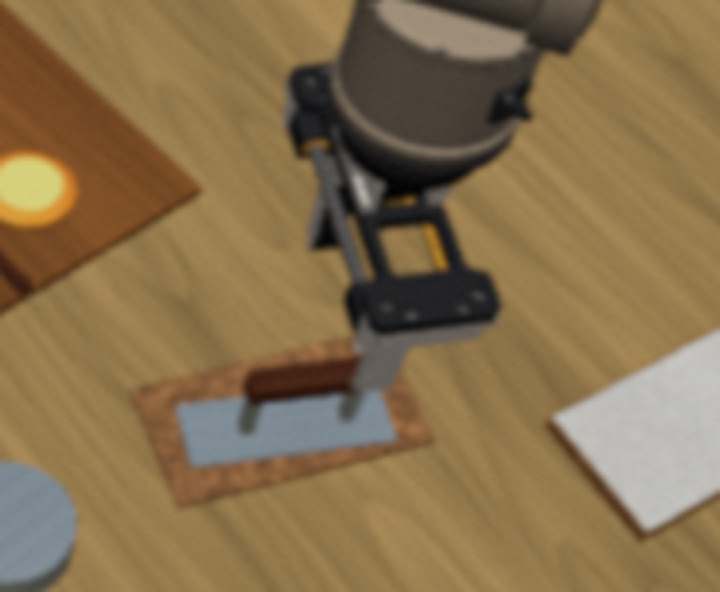

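The picture shows the open jaws above the handle bar (near (310,378)), straddling it. Lowering now.

```bash
python3 -m crank '[9.4,0.5,-0.4,-2.0,0.017, 9.4,0,0,-2.5,0, 9.4,0,0,-2.4,0, 9.4,0,0,0,0]'; python3 -m crank '[0,0,0,0,0, 0,0,0,0,0, 0,0,0,0,0, 0,0,0,0,0, 0,0,0,0,0]';python3 -m crank '[0,0,0,0,0, 0,0,0,0,0, 0,0,0,0,0]'
```

```text
time_s: 2.02
tcp_pos: [0.5029, 0.3655, 0.0673]
tcp_rot: [[-0.933, 0.359, -0.002], [0.359, 0.933, -0.002], [0.001, -0.002, -1.0]]
wrist_force: [-0.6, -0.4, -0.1]
width: 0.0937
time_s: 2.65
tcp_pos: [0.5035, 0.3662, 0.0687]
tcp_rot: [[-0.933, 0.36, 0.0], [0.36, 0.933, 0.0], [-0.0, 0.0, -1.0]]
wrist_force: [0.5, 0.2, 0.3]
width: 0.0474
time_s: 3.02
tcp_pos: [0.5036, 0.3663, 0.0686]
tcp_rot: [[-0.933, 0.36, 0.0], [0.36, 0.933, 0.0], [-0.0, 0.0, -1.0]]
wrist_force: [0.6, 1.0, 0.1]
width: 0.0176
```

```bash
python3 -m crank '[0,0,0,2,0, 0,0,0,3,0, 0,0,0,4,0, 0,0,0,3,0, 0,0,0,0,0]'; python3 -m crank '[0,-1.5,-2.5,0,0.16, 0,-1.5,-2.5,0,0.16, 0,-1.5,-2.5,0,0.165, 0,-1.5,-2.5,0,0, 0,0,0,0,0]'
cat >> h.py <<'E'
BC=np.array([0.5979,-0.0151]); YB=np.radians(6.7)
UX=np.array([np.cos(YB),np.sin(YB)]); UY=np.array([-np.sin(YB),np.cos(YB)])
def toB(p): d=np.asarray(p)[:2]-BC; return np.array([d@UX,d@UY])
def toW(b): return BC+b[0]*UX+b[1]*UY
E
python3 - <<'E'
from h import *
for n in("scene","top"):
    im,d=r.get_image(n); cv2.imwrite(f"pics/{n}2.png",im)
s=r.observe();print(s["tcp_pos"],np.degrees(np.arctan2(s["tcp_rot"][1,1],s["tcp_rot"][0,1])))
for b in [(.5534,.1347),(.5636,.0315),(.5781,-.0669),(.5978,-.178)]: print(toB(b))
E
```

```text
time_s: 3.65
tcp_pos: [0.5046, 0.3669, 0.1921]
tcp_rot: [[-0.933, 0.36, 0.003], [0.36, 0.933, 0.003], [-0.002, 0.004, -1.0]]
wrist_force: [0.7, 0.8, -2.4]
width: 0.0161
time_s: 4.28
tcp_pos: [0.4426, 0.2642, 0.1884]
tcp_rot: [[-0.993, -0.115, -0.001], [-0.115, 0.993, -0.001], [0.001, -0.001, -1.0]]
wrist_force: [-0.0, 1.2, -2.2]
width: 0.0163
[0.4434775  0.26628124 0.18858607] 96.69577652301565
[-0.02671882  0.15396881]
[-0.0286289   0.05028356]
[-0.02570832 -0.04913616]
[-0.01910498 -0.16177583]
```

View pics/scene2.png

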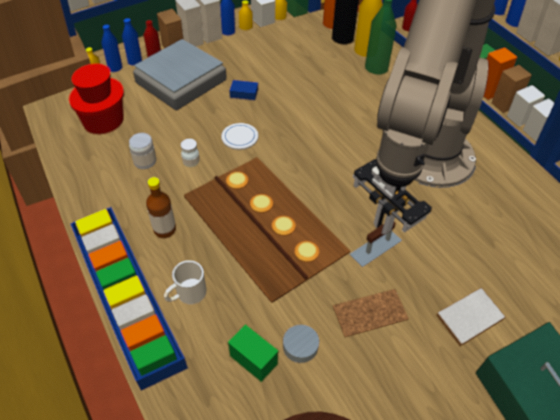

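View pics/top2.png

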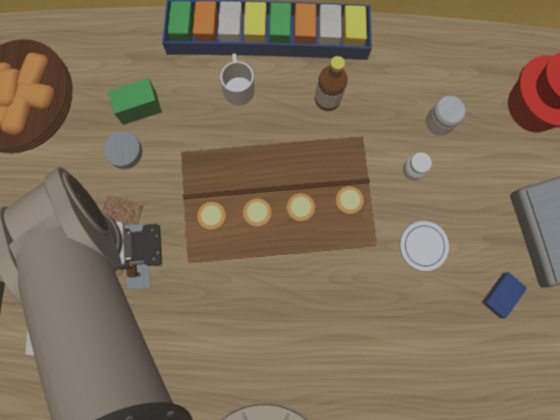

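The scene picture shows the turner held level: the blade runs from about (355,258) to (397,238), and the mat is empty at (371,312). I'll check the tip position against the images.

```bash
python3 - <<'E'
from h import *
s=r.observe();t=s["tcp_pos"];zb=t[2]-.0606
im=cv2.imread("pics/scene2.png"); cv2.imwrite("pics/c4.png",cv2.resize(im[210:280,330:430],None,fx=7,fy=7,interpolation=2))
im=cv2.imread("pics/top2.png"); cv2.imwrite("pics/c5.png",cv2.resize(im[210:300,90:180],None,fx=6,fy=6,interpolation=2))
for a in (71,-59):
  for b in (23,-23):
    P=np.r_[t[:2]+a/1e3*UX+b/1e3*UY,zb+.002]; print(a,b,((proj("scene",P)-[330,210])*7).round(1),((proj("top",P)-[90,210])*6).round(1))
E
```

```text
71 23 [[227.1 397.9]] [[212.2  86.8]]
71 -23 [[136.7 306.4]] [[343.5  75.1]]
-59 23 [[500.7 210.3]] [[231.1 467.7]]
-59 -23 [[410.2 125.6]] [[364.9 457.1]]
```

View pics/c4.png

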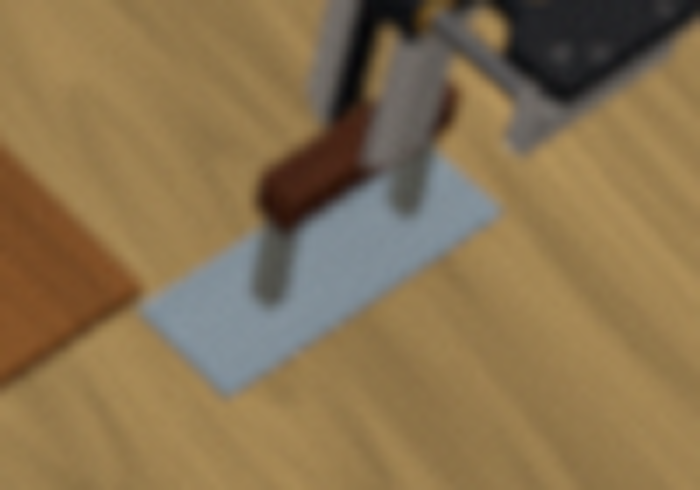

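View pics/c5.png

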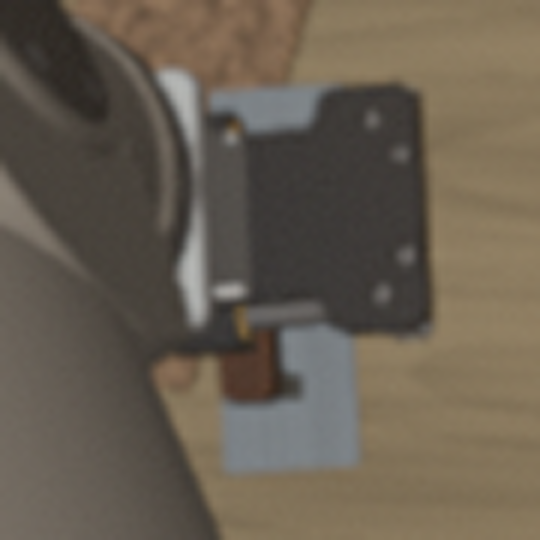

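The predicted blade corners match the picture to about 1 px, so the grasp model is good. Planning biscuit D.

```bash
cat >> h.py <<'E'
def tipB():
    s=r.observe();t=s["tcp_pos"]; b=toB(t)*1e3+[71,0]
    return b.round(1),round((t[2]-.0606-.012)*1e3,1),round(np.degrees(np.arctan2(s["tcp_rot"][1,1],s["tcp_rot"][0,1]))-96.7,2),s["wrist_force"].round(1)
def go(tx,ty,h):
    "shift in cm needed to bring tip to board (mm), h mm above board"
    t=r.observe()["tcp_pos"]; w=toW(np.array([tx-71,ty])/1e3)
    d=np.r_[w-t[:2],.012+.0606+h/1e3-t[2]]*100; print("tip",tipB()); print("shift cm",d.round(2),"along ux 1cm:",UX.round(3))
E
python3 -c "
from h import *
go(-76,154,1)"
```

```text
tip (array([-49.5, 297.5]), np.float64(116.0), np.float64(-0.0), array([-0.5, -0.1, -2. ]))
shift cm [ -0.95 -14.56 -11.5 ] along ux 1cm: [0.993 0.117]
```

```bash
python3 -m crank '[0,-0.3,-4,0,0, 0,-0.3,-4,0,0, 0,-0.3,-4,-2,0, 0,0,-2.5,-3,0, 0,0,0,-3,0]';python3 -m crank '[0,0,0,-2,0, 0,0,0,0,0, 0,0,0,0,0]';  python3 -c "
from h import *
go(-76,154,1)"
```

```text
time_s: 5.0
tcp_pos: [0.4351, 0.12, 0.1079]
tcp_rot: [[-0.993, -0.115, 0.001], [-0.115, 0.993, -0.0], [-0.001, -0.0, -1.0]]
wrist_force: [0.4, 1.2, -2.1]
width: 0.0164
time_s: 5.38
tcp_pos: [0.4351, 0.1217, 0.0891]
tcp_rot: [[-0.993, -0.117, 0.0], [-0.117, 0.993, 0.0], [-0.0, -0.0, -1.0]]
wrist_force: [0.0, 0.2, -1.2]
width: 0.0162
tip (array([-74.8, 154.8]), np.float64(16.5), np.float64(0.03), array([ 0. ,  0.2, -1.2]))
shift cm [-0.11 -0.1  -1.55] along ux 1cm: [0.993 0.117]
```

```bash
python3 -m crank '[0,-0.1,-0.1,-0.8,0, 0,0,0,-0.7,0, 0,0,0,0,0]';  python3 -c "
from h import *
go(-43,154,1)"
```

```text
time_s: 5.75
tcp_pos: [0.4332, 0.1201, 0.0731]
tcp_rot: [[-0.993, -0.117, -0.001], [-0.117, 0.993, -0.0], [0.001, -0.0, -1.0]]
wrist_force: [0.0, 0.0, -1.5]
width: 0.0163
tip (array([-76.8, 153.4]), np.float64(0.5), np.float64(0.01), array([ 0. ,  0. , -1.5]))
shift cm [3.35 0.45 0.05] along ux 1cm: [0.993 0.117]
```

```bash
python3 -m crank '[0,1,0.12,0.02,0, 0,1,0.12,0.02,0, 0,0.7,0.1,0,0, 0,0.7,0.09,0,0, 0,0,0,0,0]';  python3 -m crank '[0,0.5,0.06,0,0, 0,0.5,0.06,0,0, 0,0,0,0,0]'; python3 - <<'E'
from h import *
go(-30,154,1)
im,d=r.get_image("scene"); cv2.imwrite("pics/s3.png",cv2.resize(im[170:300,230:400],None,fx=4.5,fy=4.5,interpolation=2))
E
```

```text
time_s: 6.38
tcp_pos: [0.4679, 0.1245, 0.0739]
tcp_rot: [[-0.993, -0.117, 0.0], [-0.117, 0.993, -0.0], [-0.0, -0.0, -1.0]]
wrist_force: [-0.7, 0.0, -2.8]
width: 0.0161
time_s: 6.75
tcp_pos: [0.4779, 0.1257, 0.074]
tcp_rot: [[-0.993, -0.117, 0.0], [-0.117, 0.993, -0.0], [-0.0, -0.0, -1.0]]
wrist_force: [-0.5, 0.8, -3.4]
width: 0.0165
tip (array([-31.7, 153.9]), np.float64(1.4), np.float64(0.01), array([-0.5,  0.8, -3.4]))
shift cm [ 0.17  0.03 -0.04] along ux 1cm: [0.993 0.117]
```

View pics/s3.png

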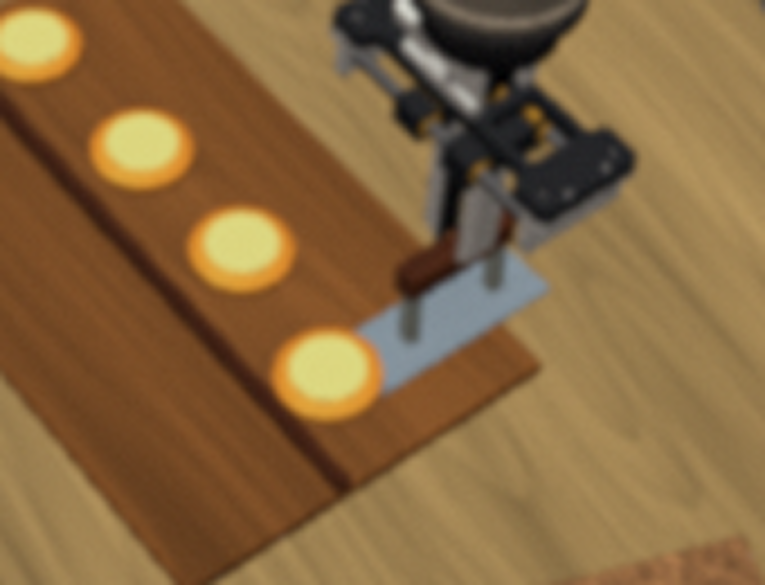

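Biscuit D is against the lath at crop (328,370) with the blade under its near edge. Lifting and tipping.

```bash
python3 -m crank '[0,0.3,0.03,0.8,0, 0,0.3,0.04,0.8,0, 0,0.5,0.06,0.7,0, 0,0.5,0.06,0.7,0, 0,0.6,0.07,0.5,0]'; python3 - <<'E'
from h import *
go(-30,154,1)
im,d=r.get_image("scene"); cv2.imwrite("pics/s4.png",cv2.resize(im[170:300,230:400],None,fx=4.5,fy=4.5,interpolation=2))
E
```

```text
time_s: 7.42
tcp_pos: [0.5, 0.1284, 0.1096]
tcp_rot: [[-0.993, -0.117, 0.0], [-0.117, 0.993, 0.0], [-0.0, 0.0, -1.0]]
wrist_force: [-0.4, -0.9, -2.0]
width: 0.0164
tip (array([ -9.4, 153.9]), np.float64(37.0), np.float64(0.01), array([-0.4, -0.9, -2. ]))
shift cm [-2.04 -0.23 -3.6 ] along ux 1cm: [0.993 0.117]
```

View pics/s4.png

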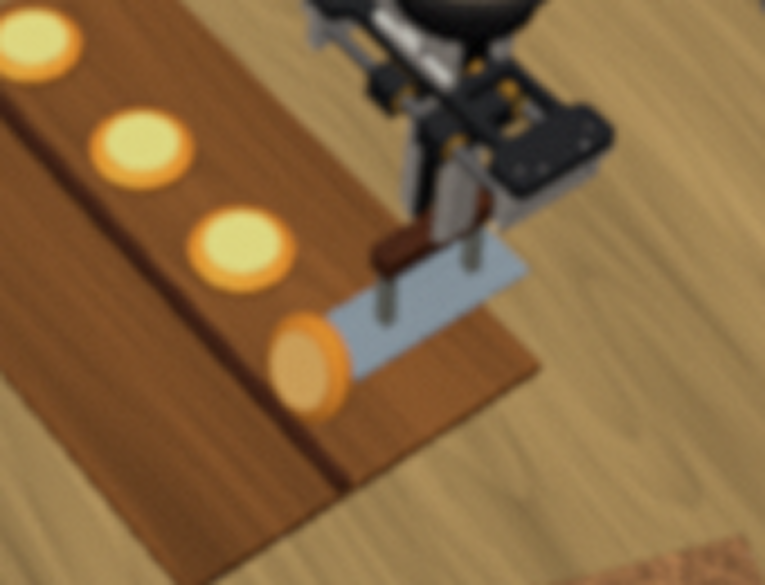

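Tipping at about 60°, as planned. Pushing it over.

```bash
python3 -m crank '[0,0.8,0.1,0.5,0, 0,1,0.12,0.3,0, 0,1,0.12,0,0, 0,1,0.12,0,0, 0,0.8,0.1,0,0]'; python3 -m crank '[0,0,0,0,0, 0,0,0,1,0, 0,-2,-0.2,2,0]'; python3 - <<'E'
from h import *
go(-30,154,1)
im,d=r.get_image("scene"); cv2.imwrite("pics/s5.png",cv2.resize(im[170:300,230:400],None,fx=4.5,fy=4.5,interpolation=2))
E
```

```text
time_s: 8.1
tcp_pos: [0.5461, 0.1339, 0.1167]
tcp_rot: [[-0.993, -0.117, -0.0], [-0.117, 0.993, -0.0], [0.0, -0.0, -1.0]]
wrist_force: [0.0, 0.5, -1.9]
width: 0.016
time_s: 8.48
tcp_pos: [0.5254, 0.1317, 0.1473]
tcp_rot: [[-0.993, -0.117, -0.001], [-0.117, 0.993, -0.001], [0.001, -0.001, -1.0]]
wrist_force: [-0.8, 0.4, -2.1]
width: 0.0164
tip (array([ 16.1, 154.3]), np.float64(74.7), np.float64(-0.0), array([-0.8,  0.4, -2.1]))
shift cm [-4.58 -0.56 -7.37] along ux 1cm: [0.993 0.117]
```

View pics/s5.png

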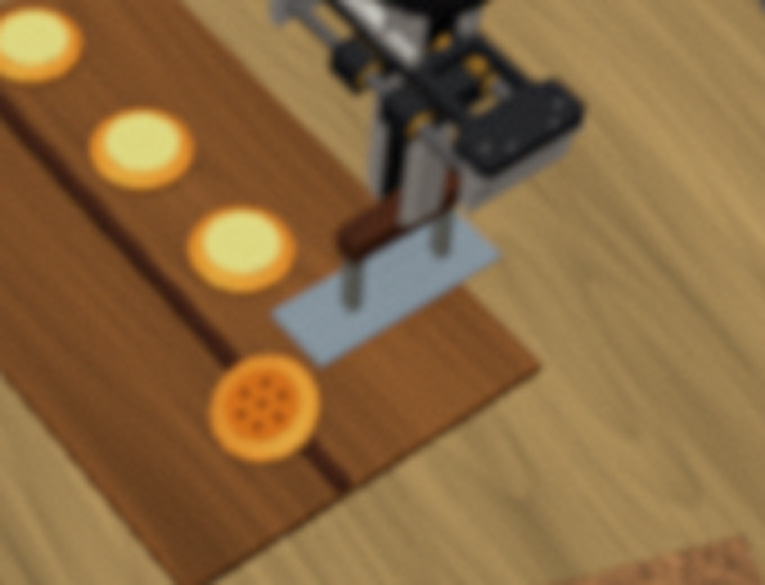

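D is turned, brown pricked face up, at crop (263,408), leaning on the lath. Next is C.

```bash
python3 -m crank '[0,-2.7,-3.8,0,0, 0,-2.7,-3.8,0,0, 0,-2.6,-3.8,-1,0, 0,0,0,-3,0, 0,0,0,0,0]'; python3 - <<'E'
from h import *
go(-76,50,1)
im,d=r.get_image("scene");hsv=cv2.cvtColor(im,cv2.COLOR_BGR2HSV)
m=(hsv[...,0]>8)&(hsv[...,0]<40)&(hsv[...,2]>190)&(hsv[...,1]>70)
for st,ce,mm in comps(m,150): print(ce.round(),(toB(plane("scene",ce,0.022)[0])*1e3).round(1))
cv2.imwrite("pics/s6.png",cv2.resize(im[150:300,210:400],None,fx=4,fy=4))
E
```

```text
time_s: 9.15
tcp_pos: [0.4444, 0.0175, 0.1065]
tcp_rot: [[-0.993, -0.116, -0.002], [-0.116, 0.993, -0.0], [0.002, -0.0, -1.0]]
wrist_force: [-0.2, -0.2, -2.1]
width: 0.0164
tip (array([-77.6,  50.3]), np.float64(33.9), np.float64(-0.02), array([-0.2, -0.2, -2.1]))
shift cm [ 0.16 -0.01 -3.29] along ux 1cm: [0.993 0.117]
[502.  55.] [-1237.1  -110.2]
[237. 179.] [ -17.  -164.1]
[261. 203.] [-23.5 -51.1]
[ 93. 221.] [ 393.9 -273.1]
[283. 225.] [-26.3  48.2]
[107. 254.] [ 409.  -147.4]
[289. 260.] [ 31.9 148. ]
[123. 290.] [423.7 -21.6]
[142. 330.] [438.4 103.3]
```

```bash
python3 -m crank '[0,0.1,-0.1,-1.5,0, 0,0,0,-1.5,0, 0,0,0,-0.2,0, 0,0,0,0,0]';python3 -c "
from h import *
go(-32,50,1.2)"
```

```text
time_s: 9.7
tcp_pos: [0.4464, 0.0168, 0.0748]
tcp_rot: [[-0.993, -0.117, -0.001], [-0.117, 0.993, -0.0], [0.001, -0.0, -1.0]]
wrist_force: [-0.2, -0.9, -1.9]
width: 0.0165
tip (array([-75.8,  49.4]), np.float64(2.2), np.float64(0.01), array([-0.2, -0.9, -1.9]))
shift cm [ 4.34  0.57 -0.1 ] along ux 1cm: [0.993 0.117]
```

```bash
python3 -m crank '[0,1,0.12,-0.12,0, 0,1,0.12,0,0, 0,0.8,0.1,0,0, 0,0.6,0.08,0,0, 0,0,0,0,0]';  python3 -m crank '[0,0.5,0.06,0,0, 0,0.5,0.06,0,0, 0,0,0,0,0]'; python3 - <<'E'
from h import *
go(-30,50,1)
im,d=r.get_image("scene"); cv2.imwrite("pics/s7.png",cv2.resize(im[170:300,230:400],None,fx=4.5,fy=4.5,interpolation=2))
E
```

```text
time_s: 10.32
tcp_pos: [0.4808, 0.0211, 0.0737]
tcp_rot: [[-0.993, -0.117, -0.0], [-0.117, 0.993, -0.0], [0.0, -0.0, -1.0]]
wrist_force: [0.5, -1.1, -1.9]
width: 0.0162
time_s: 10.7
tcp_pos: [0.4909, 0.0223, 0.0738]
tcp_rot: [[-0.993, -0.117, 0.0], [-0.117, 0.993, -0.0], [-0.0, -0.0, -1.0]]
wrist_force: [-0.1, 0.1, -1.8]
width: 0.0166
tip (array([-30.9,  49.7]), np.float64(1.2), np.float64(0.01), array([-0.1,  0.1, -1.8]))
shift cm [ 0.08  0.04 -0.02] along ux 1cm: [0.993 0.117]
```

View pics/s7.png

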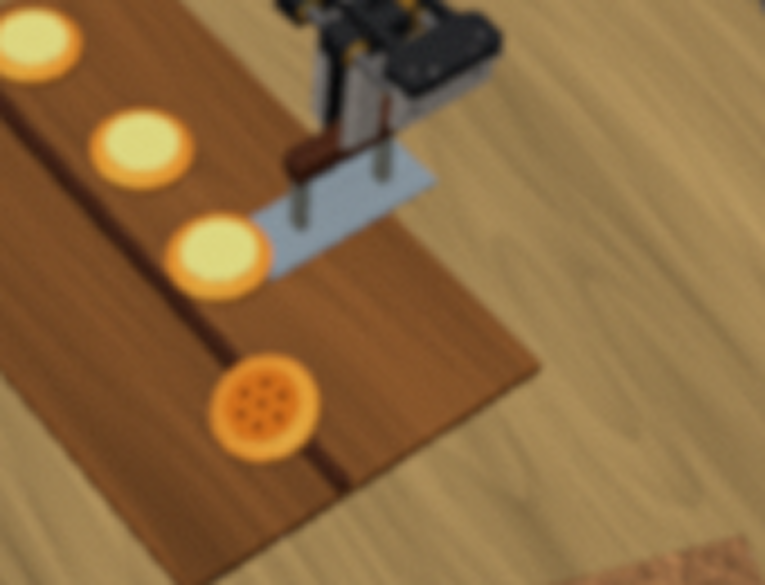

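Biscuit C is against the lath at crop (217,255), with the blade under it. I'll use the same tip-over rows.

```bash
python3 -m crank '[0,0.3,0.03,0.8,0, 0,0.3,0.04,0.8,0, 0,0.5,0.06,0.7,0, 0,0.5,0.06,0.7,0, 0,0.6,0.07,0.5,0]'; python3 -m crank '[0,0.8,0.1,0.5,0, 0,1,0.12,0.3,0, 0,1,0.12,0,0, 0,1,0.12,0,0, 0,0.8,0.1,0,0]'; python3 -m crank '[0,0,0,0,0, 0,0,0,1,0, 0,-2,-0.2,2,0]'; python3 - <<'E'
from h import *
go(-76,-50,1)
im,d=r.get_image("scene"); cv2.imwrite("pics/s8.png",cv2.resize(im[170:300,210:380],None,fx=4.5,fy=4.5,interpolation=2))
E
```

```text
time_s: 11.38
tcp_pos: [0.513, 0.025, 0.1094]
tcp_rot: [[-0.993, -0.117, 0.0], [-0.117, 0.993, 0.0], [-0.0, 0.0, -1.0]]
wrist_force: [0.4, -0.4, -2.6]
width: 0.0163
time_s: 12.0
tcp_pos: [0.5591, 0.0305, 0.1165]
tcp_rot: [[-0.993, -0.117, -0.0], [-0.117, 0.993, -0.0], [0.0, -0.0, -1.0]]
wrist_force: [-0.7, 0.6, -2.3]
width: 0.0163
time_s: 12.38
tcp_pos: [0.5384, 0.0284, 0.1471]
tcp_rot: [[-0.993, -0.117, -0.001], [-0.117, 0.993, -0.001], [0.001, -0.0, -1.0]]
wrist_force: [0.1, 0.1, -1.2]
width: 0.0162
tip (array([17. , 50.2]), np.float64(74.5), np.float64(0.01), array([ 0.1,  0.1, -1.2]))
shift cm [ -8.06 -11.03  -7.35] along ux 1cm: [0.993 0.117]
```

View pics/s8.png

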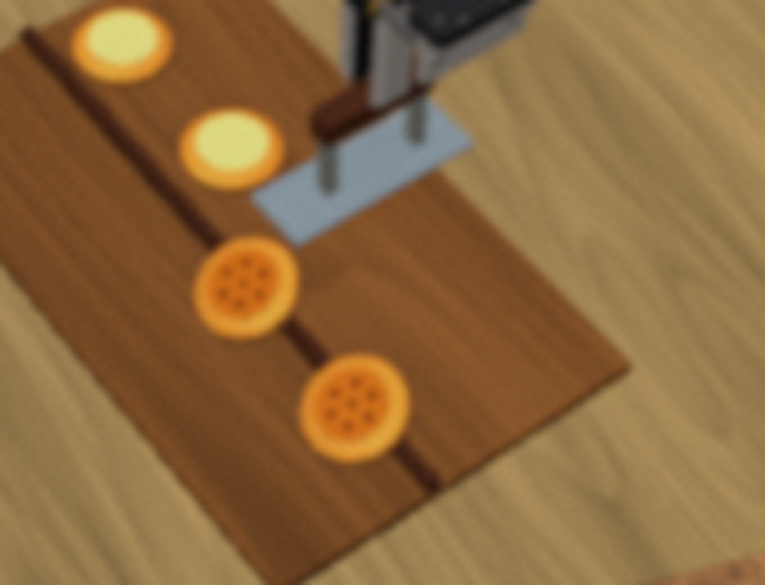

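C is turned (crop (245,285)). Next is B.

```bash
python3 -m crank '[0,-2.7,-3.7,0,0, 0,-2.7,-3.7,0,0, 0,-2.6,-3.6,-1,0, 0,0,0,-3,0, 0,0,0,-2,0]'; python3 -m crank '[0,0,0,-1.2,0, 0,0,0,0,0]'; python3 -c "
from h import *
go(-32,-50,1.2)
im,d=r.get_image('scene');hsv=cv2.cvtColor(im,cv2.COLOR_BGR2HSV)
m=(hsv[...,0]>22)&(hsv[...,0]<40)&(hsv[...,2]>190)&(hsv[...,1]>70)
for st,ce,mm in comps(m,80): print(ce.round(),(toB(plane('scene',ce,0.028)[0])*1e3).round(1))
"
```

```text
time_s: 13.05
tcp_pos: [0.4581, -0.0819, 0.0867]
tcp_rot: [[-0.993, -0.116, 0.001], [-0.116, 0.993, 0.0], [-0.001, 0.0, -1.0]]
wrist_force: [0.3, 0.5, -2.6]
width: 0.0159
time_s: 13.3
tcp_pos: [0.4582, -0.0815, 0.0747]
tcp_rot: [[-0.993, -0.117, -0.001], [-0.117, 0.993, -0.0], [0.001, 0.0, -1.0]]
wrist_force: [0.7, 0.2, -1.4]
width: 0.0164
tip (array([-75.5, -49.7]), np.float64(2.1), np.float64(0.02), array([ 0.7,  0.2, -1.4]))
shift cm [ 4.32  0.47 -0.09] along ux 1cm: [0.993 0.117]
[237. 178.] [ -17.1 -163.9]
[261. 201.] [-23.3 -50.7]
[ 93. 221.] [ 394.8 -267.9]
[123. 290.] [424.3 -17.6]
```

```bash
python3 -m crank '[0,1,0.11,-0.1,0, 0,1,0.11,0,0, 0,0.8,0.09,0,0, 0,0.6,0.07,0,0, 0,0,0,0,0]';  python3 -m crank '[0,0.5,0.05,0,0, 0,0.5,0.05,0,0, 0,0,0,0,0]'; python3 - <<'E'
from h import *
go(-30,-50,1)
im,d=r.get_image("scene"); cv2.imwrite("pics/s9.png",cv2.resize(im[150:280,200:370],None,fx=4.5,fy=4.5,interpolation=2))
E
```

```text
time_s: 13.98
tcp_pos: [0.4928, -0.0777, 0.0737]
tcp_rot: [[-0.993, -0.117, -0.0], [-0.117, 0.993, -0.0], [0.0, -0.0, -1.0]]
wrist_force: [-1.9, 0.3, -2.1]
width: 0.0164
time_s: 14.35
tcp_pos: [0.503, -0.0767, 0.0738]
tcp_rot: [[-0.993, -0.117, 0.0], [-0.117, 0.993, -0.0], [-0.0, -0.0, -1.0]]
wrist_force: [0.1, -0.7, -2.9]
width: 0.0162
tip (array([-30.5, -50.1]), np.float64(1.2), np.float64(0.02), array([ 0.1, -0.7, -2.9]))
shift cm [ 0.05  0.01 -0.02] along ux 1cm: [0.993 0.117]
```

View pics/s9.png

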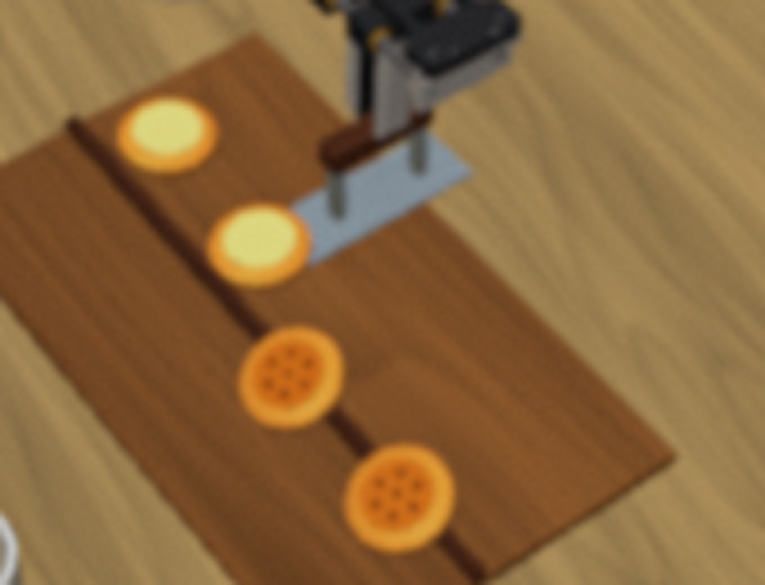

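B is against the lath (crop (258,243)), with the blade under it.

```bash
python3 -m crank '[0,0.3,0.03,0.8,0, 0,0.3,0.04,0.8,0, 0,0.5,0.06,0.7,0, 0,0.5,0.06,0.7,0, 0,0.6,0.07,0.5,0]'; python3 -m crank '[0,0.8,0.1,0.5,0, 0,1,0.12,0.3,0, 0,1,0.12,0,0, 0,1,0.12,0,0, 0,0.8,0.1,0,0]'; python3 -m crank '[0,0,0,0,0, 0,0,0,1,0, 0,-2,-0.2,2,0]'; python3 - <<'E'
from h import *
go(-72,-163,1)
im,d=r.get_image("scene"); cv2.imwrite("pics/s10.png",cv2.resize(im[150:280,190:360],None,fx=4.5,fy=4.5,interpolation=2))
E
```

```text
time_s: 15.02
tcp_pos: [0.525, -0.0741, 0.1093]
tcp_rot: [[-0.993, -0.117, 0.0], [-0.117, 0.993, 0.0], [-0.0, -0.0, -1.0]]
wrist_force: [-0.2, -0.2, -2.3]
width: 0.0162
time_s: 15.65
tcp_pos: [0.5711, -0.0685, 0.1165]
tcp_rot: [[-0.993, -0.117, -0.0], [-0.117, 0.993, -0.0], [0.0, -0.0, -1.0]]
wrist_force: [0.1, 1.2, -2.0]
width: 0.0162
time_s: 16.02
tcp_pos: [0.5504, -0.0705, 0.147]
tcp_rot: [[-0.993, -0.117, -0.001], [-0.117, 0.993, -0.0], [0.001, -0.0, -1.0]]
wrist_force: [-0.4, -0.5, -1.1]
width: 0.0165
tip (array([ 17.3, -49.5]), np.float64(74.4), np.float64(0.03), array([-0.4, -0.5, -1.1]))
shift cm [ -7.55 -12.32  -7.34] along ux 1cm: [0.993 0.117]
```

View pics/s10.png

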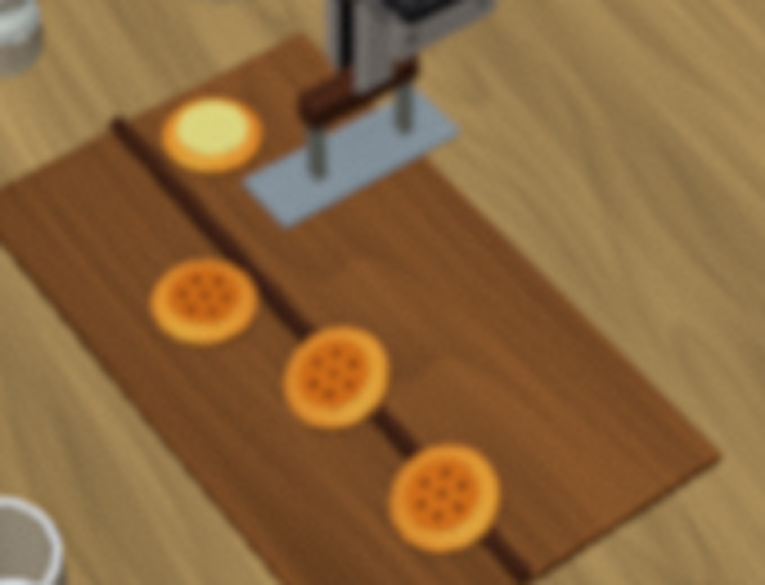

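B is turned and lies flat beyond the lath (crop (204,300)). Last is A.

```bash
python3 -m crank '[0,-2,-3.1,0,0, 0,-2,-3.1,0,0, 0,-2,-3.1,-1,0, 0,-1.5,-3.1,-3,0, 0,0,0,-2,0]'; python3 -m crank '[0,0,0,-1.2,0, 0,0,0,0,0]'; python3 -c "
from h import *
go(-32,-163,1.2)
"
```

```text
time_s: 16.7
tcp_pos: [0.4739, -0.1969, 0.0867]
tcp_rot: [[-0.994, -0.113, 0.0], [-0.113, 0.994, -0.0], [-0.0, -0.0, -1.0]]
wrist_force: [0.9, 0.7, -2.5]
width: 0.016
time_s: 16.95
tcp_pos: [0.4754, -0.1942, 0.0746]
tcp_rot: [[-0.993, -0.117, -0.001], [-0.117, 0.993, 0.0], [0.001, 0.0, -1.0]]
wrist_force: [-0.6, -0.2, -1.5]
width: 0.0164
tip (array([ -71.6, -163.6]), np.float64(2.0), np.float64(0.04), array([-0.6, -0.2, -1.5]))
shift cm [ 3.92  0.52 -0.08] along ux 1cm: [0.993 0.117]
```

```bash
python3 -m crank '[0,1,0.13,-0.08,0, 0,1,0.12,0,0, 0,0.8,0.1,0,0, 0,0.6,0.07,0,0, 0,0,0,0,0]';  python3 -m crank '[0,0.6,0.07,0,0, 0,0,0,0,0]'; python3 - <<'E'
from h import *
go(-30,-163,1)
im,d=r.get_image("scene"); cv2.imwrite("pics/s11.png",cv2.resize(im[150:280,190:360],None,fx=4.5,fy=4.5,interpolation=2))
E
```

```text
time_s: 17.58
tcp_pos: [0.5099, -0.1902, 0.0739]
tcp_rot: [[-0.993, -0.117, -0.0], [-0.117, 0.993, -0.0], [0.0, -0.0, -1.0]]
wrist_force: [-0.5, 0.4, -2.8]
width: 0.0167
time_s: 17.82
tcp_pos: [0.5159, -0.1895, 0.074]
tcp_rot: [[-0.993, -0.117, 0.0], [-0.117, 0.993, -0.0], [-0.0, -0.0, -1.0]]
wrist_force: [-0.2, 0.4, -2.3]
width: 0.016
tip (array([ -30.8, -163.7]), np.float64(1.4), np.float64(0.02), array([-0.2,  0.4, -2.3]))
shift cm [ 0.07  0.08 -0.04] along ux 1cm: [0.993 0.117]
```

View pics/s11.png

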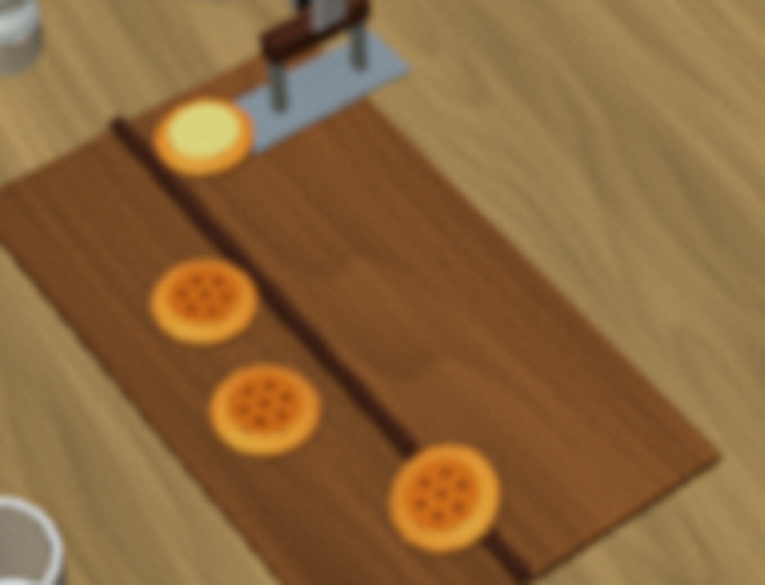

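Biscuit C has been knocked off the lath and now lies flat at crop (265,408); that is the disturbance. A is seated on the blade at crop (204,133).

```bash
python3 -m crank '[0,0.3,0.03,0.8,0, 0,0.3,0.04,0.8,0, 0,0.5,0.06,0.7,0, 0,0.5,0.06,0.7,0, 0,0.6,0.07,0.5,0]'; python3 -m crank '[0,0.8,0.1,0.5,0, 0,1,0.12,0.3,0, 0,1,0.12,0,0, 0,1,0.12,0,0, 0,0.8,0.1,0,0]'; python3 -m crank '[0,0,0,0,0, 0,0,0,1,0, 0,-2,-0.2,2,0, 0,-1,0,2,0, 0,0,0,2,0]'; python3 - <<'E'
from h import *
im,d=r.get_image("scene"); cv2.imwrite("pics/s12.png",cv2.resize(im[140:300,180:360],None,fx=4,fy=3.7,interpolation=2))
E
```

```text
time_s: 18.5
tcp_pos: [0.538, -0.187, 0.1096]
tcp_rot: [[-0.993, -0.117, 0.0], [-0.117, 0.993, -0.0], [-0.0, -0.0, -1.0]]
wrist_force: [-1.1, 0.4, -1.2]
width: 0.0162
time_s: 19.12
tcp_pos: [0.5841, -0.1812, 0.1167]
tcp_rot: [[-0.993, -0.117, -0.0], [-0.117, 0.993, -0.0], [0.0, 0.0, -1.0]]
wrist_force: [0.0, 0.4, -1.9]
width: 0.016
time_s: 19.75
tcp_pos: [0.5525, -0.1838, 0.1885]
tcp_rot: [[-0.993, -0.116, 0.0], [-0.116, 0.993, 0.0], [-0.0, 0.0, -1.0]]
wrist_force: [1.1, -0.2, -1.5]
width: 0.0164
```

View pics/s12.png

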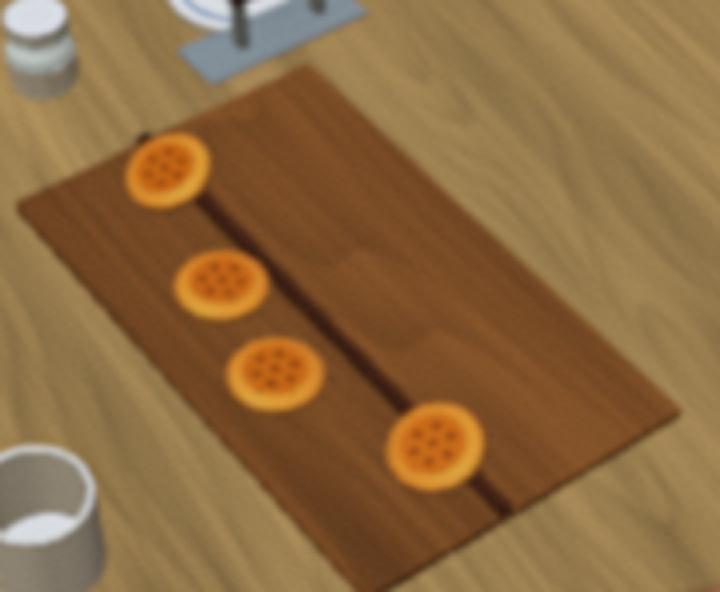

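All four are brown face up; A (crop (168,170)) and D (435,445) lean on the lath. I'll check their tilt from depth before putting the turner back.

```bash
cat >> h.py <<'E'
def biscuits(n="scene",amin=80):
    im,dep=r.get_image(n); hsv=cv2.cvtColor(im,cv2.COLOR_BGR2HSV)
    m=(hsv[...,0]>=5)&(hsv[...,0]<=24)&(hsv[...,1]>(165 if n=="scene" else 140))&(hsv[...,2]>(150 if n=="scene" else 120))
    if n=="scene": m[:100]=0
    m=cv2.morphologyEx(m.astype(np.uint8),cv2.MORPH_CLOSE,np.ones((5,5)))
    p,f=K(n);T=p["world_to_cam"];out=[]
    for st,ce,mm in comps(m,amin):
        v,u=np.nonzero(mm&(dep>0)); o,d=ray(n,np.c_[u,v]); z=(d@T[2,:3]); P=o+d*(dep[v,u]/z)[:,None]
        c0=P.mean(0)
        if not(.3<c0[0]<.85 and abs(c0[1])<.45) or c0[2]>.15: continue
        g=np.linalg.norm(P-np.median(P,0),axis=1)<.021; Q=P[g]
        if len(Q)<10: continue
        c=Q.mean(0); nrm=np.linalg.svd(Q-c)[2][2]; nrm*=np.sign(nrm[2])
        ct,_=cv2.findContours(mm.astype(np.uint8),0,1); W=plane(n,ct[0].reshape(-1,2),max(c[2]-.006,0.0))
        (x,y),rad=cv2.minEnclosingCircle(W[:,:2].astype(np.float32))
        out.append(c); print(n,"px",ce.round(),"face",c.round(4),"n",nrm.round(2),"tilt",round(float(np.arccos(nrm[2])),2),"circ",round(x,4),round(y,4),round(rad,4),"B mm",(toB(c)*1e3).round(0))
    return im,out
E
python3 - <<'E'
from h import *
biscuits("scene"); biscuits("top")
s=r.observe(); print(s["tcp_pos"],np.degrees(np.arctan2(s["tcp_rot"][1,1],s["tcp_rot"][0,1])))
E
```

```text
scene px [221. 186.] face [ 0.6529 -0.1701  0.0347] n [0.4  0.04 0.92] tilt 0.41 circ 0.6508 -0.1752 0.039 B mm [  37. -160.]
scene px [235. 217.] face [ 0.6688 -0.0562  0.0268] n [ 0.01 -0.01  1.  ] tilt 0.02 circ 0.6662 -0.0611 0.0335 B mm [ 66. -49.]
scene px [248. 241.] face [0.6742 0.0331 0.0273] n [-0.04 -0.01  1.  ] tilt 0.04 circ 0.673 0.0292 0.0334 B mm [81. 39.]
scene px [288. 260.] face [0.6177 0.1418 0.0356] n [0.37 0.01 0.93] tilt 0.38 circ 0.6155 0.1384 0.0378 B mm [ 38. 153.]
top px [258. 165.] face [0.6706 0.0317 0.0272] n [-0.01  0.01  1.  ] tilt 0.01 circ 0.6718 0.032 0.0213 B mm [78. 38.]
top px [297. 169.] face [ 0.6641 -0.0579  0.0272] n [-0.03  0.01  1.  ] tilt 0.03 circ 0.6659 -0.0585 0.0214 B mm [ 61. -50.]
top px [348. 172.] face [ 0.6609 -0.1727  0.0311] n [0.46 0.02 0.89] tilt 0.48 circ 0.6588 -0.1734 0.0224 B mm [  44. -164.]
top px [209. 187.] face [0.6156 0.1411 0.0344] n [0.36 0.06 0.93] tilt 0.37 circ 0.6162 0.142 0.0226 B mm [ 36. 153.]
[ 0.55385971 -0.18365479  0.18815784] 96.69964992827227
```

The tilts are about 0.4 rad, and the supports allow at most asin(9/23)≈0.40. That's inside the 0.54 allowed, so all count as turned. Returning the turner.

```bash
python3 -m crank '[0,-1,4.4,0.3,-0.09, 0,-1,4.4,0.3,-0.09, 0,-1,4.4,0.3,-0.09, 0,-1,4.4,0.3,-0.09, 0,-0.5,4.4,0.3,0]';  python3 -m crank '[0,-0.5,4.4,0,0, 0,0,4.4,0,0, 0,0,4.4,0,0, 0,0,4.4,0,0, 0,0,4.4,0,0]'; python3 -m crank '[0,0,4,0,0, 0,0,3,0,0, 0,0,2,0,0, 0,0,0,0,0]'; python3 -c "
from h import *
s=r.observe(); print(s['tcp_pos'],np.degrees(np.arctan2(s['tcp_rot'][1,1],s['tcp_rot'][0,1])))"
```

```text
time_s: 20.52
tcp_pos: [0.5075, 0.0379, 0.2014]
tcp_rot: [[-0.97, 0.242, -0.001], [0.242, 0.97, -0.0], [0.001, -0.0, -1.0]]
wrist_force: [0.9, -0.2, -3.1]
width: 0.0161
time_s: 21.15
tcp_pos: [0.503, 0.2578, 0.2011]
tcp_rot: [[-0.971, 0.24, -0.001], [0.24, 0.971, -0.001], [0.001, -0.001, -1.0]]
wrist_force: [0.3, -0.2, -1.5]
width: 0.0162
time_s: 21.65
tcp_pos: [0.503, 0.3474, 0.2011]
tcp_rot: [[-0.971, 0.239, -0.001], [0.239, 0.971, -0.001], [0.001, -0.001, -1.0]]
wrist_force: [0.4, -0.3, -1.7]
width: 0.0159
[0.50298251 0.34744965 0.20112218] 76.17216252335133
```

```bash
python3 -m crank '[0,0.1,1.1,-3,0, 0,0,0,-4,0, 0,0,0,-3,0, 0,0,0,-2,0, 0,0,0,0,0]'; python3 -m crank '[0,0,0,-0.5,0, 0,0,0,-0.3,0, 0,0,0,0,0]'
```

```text
time_s: 22.28
tcp_pos: [0.5041, 0.3556, 0.0807]
tcp_rot: [[-0.97, 0.242, -0.002], [0.242, 0.97, -0.002], [0.001, -0.003, -1.0]]
wrist_force: [-0.3, -0.6, -1.8]
width: 0.0164
time_s: 22.65
tcp_pos: [0.5046, 0.3576, 0.0743]
tcp_rot: [[-0.971, 0.24, 0.0], [0.24, 0.971, 0.0], [-0.0, 0.0, -1.0]]
wrist_force: [0.8, 0.1, -1.6]
width: 0.0163
```

```bash
python3 -m crank '[0,0,0,-0.3,0, 0,0,0,-0.2,0, 0,0,0,0,0]'; python3 -m crank '[0,0,0,-0.1,0, 0,0,0,0,0]'
```

```text
time_s: 23.02
tcp_pos: [0.5044, 0.3576, 0.0688]
tcp_rot: [[-0.971, 0.24, -0.0], [0.24, 0.971, -0.0], [0.0, -0.0, -1.0]]
wrist_force: [-0.3, -0.2, -2.3]
width: 0.0163
time_s: 23.28
tcp_pos: [0.5046, 0.3581, 0.0684]
tcp_rot: [[-0.971, 0.24, 0.0], [0.24, 0.971, 0.001], [-0.0, 0.001, -1.0]]
wrist_force: [-0.7, 1.7, 3.4]
width: 0.0165
```

```bash
python3 -m crank '[3,0,0,0,0, 6,0,0,0,0, 9.4,0,0,0,0, 9.4,0,0,0,0, 9.4,0,0,0,0]'; python3 -m crank '[9.4,0,0,0,0, 9.4,0,0,0,0, 9.4,0,0,0,0]'; python3 -m crank '[9.4,0,0,2,0, 9.4,0,0,3,0, 9.4,0,0,4,0, 9.4,0,0,4,0, 9.4,0,-4,0,0]'; python3 -m crank '[9.4,0,-4,0,0, 9.4,-1,-4,0,0,9.4,-1,-4,0,0,9.4,-1,-4,0,0,9.4,0,0,0,0]'; python3 - <<'E'
from h import *
im,o=biscuits("scene"); cv2.imwrite("pics/s13.png",im)
im,o=biscuits("top"); cv2.imwrite("pics/t13.png",im)
E
```

```text
time_s: 23.9
tcp_pos: [0.5045, 0.3575, 0.0679]
tcp_rot: [[-0.971, 0.241, -0.0], [0.241, 0.971, -0.0], [0.0, -0.0, -1.0]]
wrist_force: [0.4, 0.1, -0.1]
width: 0.0627
time_s: 24.28
tcp_pos: [0.5045, 0.3576, 0.068]
tcp_rot: [[-0.971, 0.24, -0.0], [0.24, 0.971, -0.0], [-0.0, -0.0, -1.0]]
wrist_force: [0.6, -1.2, -0.9]
width: 0.0919
time_s: 24.9
tcp_pos: [0.5052, 0.3205, 0.2008]
tcp_rot: [[-0.972, 0.237, 0.003], [0.237, 0.972, 0.004], [-0.002, 0.004, -1.0]]
wrist_force: [-0.1, -1.2, -0.4]
width: 0.0939
time_s: 25.52
tcp_pos: [0.4742, 0.1549, 0.1983]
tcp_rot: [[-0.97, 0.244, 0.0], [0.244, 0.97, 0.0], [-0.0, 0.0, -1.0]]
wrist_force: [0.7, 0.9, 1.0]
width: 0.0941
scene px [221. 186.] face [ 0.6535 -0.1699  0.0349] n [0.35 0.04 0.94] tilt 0.36 circ 0.6521 -0.1757 0.0395 B mm [  37. -160.]
scene px [235. 217.] face [ 0.6688 -0.0562  0.027 ] n [ 0.   -0.02  1.  ] tilt 0.02 circ 0.6673 -0.0616 0.0338 B mm [ 66. -49.]
scene px [248. 241.] face [0.6747 0.0334 0.0277] n [-0.02 -0.01  1.  ] tilt 0.03 circ 0.673 0.0291 0.0336 B mm [82. 39.]
scene px [288. 260.] face [0.6179 0.1419 0.0354] n [ 0.37 -0.    0.93] tilt 0.38 circ 0.6154 0.138 0.038 B mm [ 38. 154.]
top px [258. 165.] face [0.6705 0.0316 0.0271] n [ 0.01 -0.02  1.  ] tilt 0.02 circ 0.6718 0.0319 0.0214 B mm [78. 38.]
top px [297. 170.] face [ 0.6628 -0.0583  0.0273] n [-0.02  0.01  1.  ] tilt 0.02 circ 0.66 -0.0588 0.0274 B mm [ 59. -50.]
top px [346. 175.] face [ 0.652  -0.1695  0.0342] n [0.36 0.06 0.93] tilt 0.37 circ 0.652 -0.1672 0.027 B mm [  36. -160.]
top px [208. 187.] face [0.6153 0.1413 0.0345] n [0.37 0.03 0.93] tilt 0.38 circ 0.616 0.1417 0.0224 B mm [ 36. 153.]
```

View pics/s13.png

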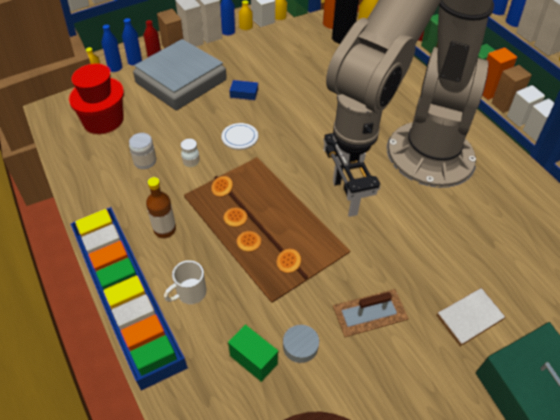

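View pics/t13.png

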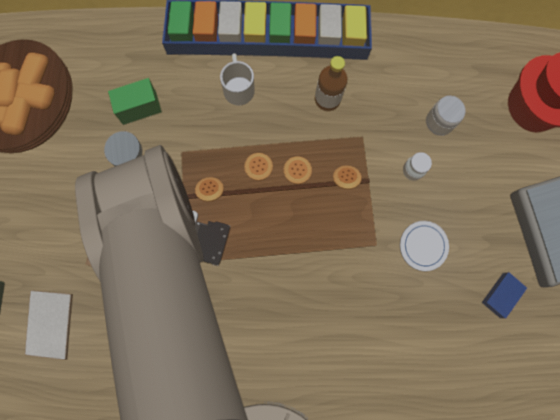

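The turner is back on its mat at (371,312) in the scene picture. The turned biscuits are at (221,186), (235,217), (248,241) and (288,260). Starting the stack with B.

```bash
cat >> h.py <<'E'
def to(x,y,z,yaw):
    s=r.observe();t=s["tcp_pos"];a=np.degrees(np.arctan2(s["tcp_rot"][1,1],s["tcp_rot"][0,1]))
    print("tcp",t.round(4),"yaw",a.round(2),"shift cm",((np.array([x,y,z])-t)*100).round(2),"turn",np.radians(yaw-a).round(3),"F",s["wrist_force"].round(1),"w",round(s["width"],4),"t",round(s["time_s"],1))
E
python3 -m crank '[8,3.2,-3.5,0,0.09, 8,3.2,-3.5,0,0.09, 8,3.2,-3.5,0,0.09, 8,3.2,-3.5,0,0.09, 8,3.2,-3.5,0,0]'; python3 -m crank '[8,2,-2.5,0,0, 8,1.2,-1.3,0,0, 8,0,0,0,0]'; python3 -c "
from h import *
to(.666,-.058,.033,96.7)"
```

```text
time_s: 26.25
tcp_pos: [0.6361, -0.017, 0.1975]
tcp_rot: [[-0.993, -0.12, -0.0], [-0.12, 0.993, 0.0], [0.0, 0.0, -1.0]]
wrist_force: [1.2, 1.1, 0.8]
width: 0.0799
time_s: 26.62
tcp_pos: [0.6669, -0.0551, 0.1973]
tcp_rot: [[-0.993, -0.117, -0.001], [-0.117, 0.993, -0.0], [0.001, -0.0, -1.0]]
wrist_force: [-0.2, 0.1, 0.1]
width: 0.0801
tcp [ 0.6669 -0.0551  0.1973] yaw 96.71 shift cm [ -0.09  -0.29 -16.43] turn -0.0 F [-0.2  0.1  0.1] w 0.0801 t 26.6
```

```bash
python3 -m crank '[8,-0.1,-0.3,-4,0, 8,0,0,-4,0, 8,0,0,-3,0, 8,0,0,-1.5,0, 8,0,0,0,0]'; python3 - <<'E'
from h import *
to(.666,-.058,.033,96.7)
im,d=r.get_image("scene"); cv2.imwrite("pics/s14.png",cv2.resize(im[150:280,190:360],None,fx=4.5,fy=4.5,interpolation=2))
E
```

```text
time_s: 27.25
tcp_pos: [0.6651, -0.0574, 0.0727]
tcp_rot: [[-0.993, -0.118, -0.001], [-0.118, 0.993, 0.0], [0.001, 0.0, -1.0]]
wrist_force: [-0.6, -0.2, 0.2]
width: 0.0803
tcp [ 0.6651 -0.0574  0.0727] yaw 96.77 shift cm [ 0.09 -0.06 -3.97] turn -0.001 F [-0.6 -0.2  0.2] w 0.0803 t 27.2
```

View pics/s14.png

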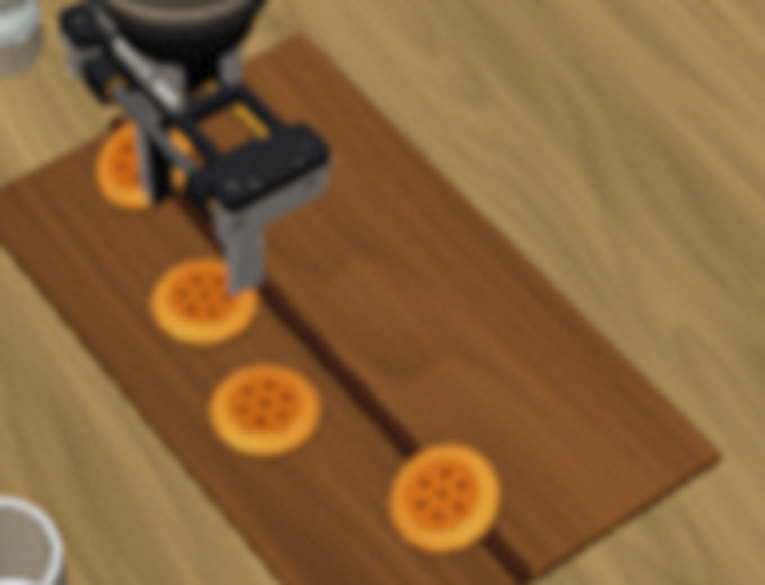

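The fingers straddle B at crop (204,300), with A and C clear. Lowering and gripping.

```bash
python3 -m crank '[8,0.1,-0.1,-2,0, 8,0,0,-1.5,0, 8,0,0,-0.4,0, 8,0,0,0,0, 8,0,0,0,0]'; python3 -m crank '[0,0,0,0,0, 0,0,0,0,0, 0,0,0,0,0, 0,0,0,0,0]'
```

```text
time_s: 27.92
tcp_pos: [0.6668, -0.0595, 0.0344]
tcp_rot: [[-0.993, -0.117, 0.001], [-0.117, 0.993, -0.0], [-0.001, -0.0, -1.0]]
wrist_force: [0.4, 0.2, 0.0]
width: 0.0801
time_s: 28.42
tcp_pos: [0.6665, -0.0594, 0.034]
tcp_rot: [[-0.993, -0.117, 0.0], [-0.117, 0.993, -0.0], [-0.0, -0.0, -1.0]]
wrist_force: [0.3, 0.7, -0.3]
width: 0.0433
```

The width is 43 mm where it should be 64. I need to look.

```bash
python3 - <<'E'
from h import *
im,d=r.get_image("scene"); a=cv2.resize(im[150:280,190:360],None,fx=4.5,fy=4.5,interpolation=2);cv2.imwrite("pics/s15.png",a)
biscuits("top");biscuits("scene")
E
```

```text
top px [347. 175.] face [ 0.6522 -0.1706  0.0339] n [0.37 0.04 0.93] tilt 0.38 circ 0.6539 -0.1717 0.0215 B mm [  36. -161.]
top px [208. 187.] face [0.6156 0.142  0.0342] n [0.35 0.04 0.94] tilt 0.36 circ 0.6167 0.1421 0.0224 B mm [ 36. 154.]
scene px [217. 191.] face [ 0.6709 -0.1632  0.0266] n [0.67 0.16 0.72] tilt 0.76 circ 0.6653 -0.1736 0.0271 B mm [  55. -156.]
scene px [234. 218.] face [ 0.6786 -0.0484  0.0266] n [0.13 0.12 0.98] tilt 0.18 circ 0.668 -0.0608 0.033 B mm [ 76. -42.]
scene px [248. 241.] face [0.6739 0.0321 0.0276] n [ 0.   -0.02  1.  ] tilt 0.02 circ 0.673 0.029 0.0336 B mm [81. 38.]
scene px [288. 260.] face [0.6173 0.1418 0.0355] n [0.37 0.02 0.93] tilt 0.38 circ 0.6154 0.1381 0.038 B mm [ 38. 154.]
```

View pics/s15.png

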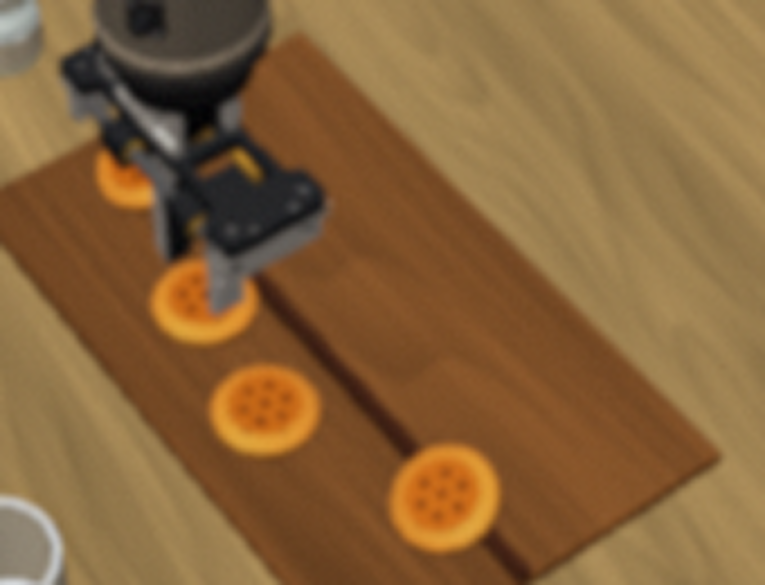

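```bash
python3 - <<'E'
from h import *
s=r.observe(); t=s["tcp_pos"];R=s["tcp_rot"];w=s["width"]; print(t,w,s["wrist_force"])
for sg in(1,-1):
  for dx in (-.008,.008):
    P=t+sg*w/2*R[:,1]+.019*R[:,2]+dx*R[:,0]; print(sg,dx,((proj("scene",P)-[190,150])*4.5).round(),P.round(4))
for P in ([.666,-.058,.028],[.666,-.058,.02]): print(((proj("scene",P)-[190,150])*4.5).round())
E
python3 -m crank '[0,0,0,0,0, 0,0,0,0,0]'
```

```text
[ 0.66646674 -0.05943513  0.03396068] 0.03149494315509013 [0.05517947 0.61709553 0.46461053]
1 -0.008 [[208. 329.]] [ 0.6726 -0.0429  0.015 ]
1 0.008 [[229. 317.]] [ 0.6567 -0.0447  0.015 ]
-1 -0.008 [[179. 296.]] [ 0.6763 -0.0741  0.015 ]
-1 0.008 [[201. 284.]] [ 0.6604 -0.076   0.015 ]
[[205. 295.]]
[[205. 303.]]
time_s: 28.82
tcp_pos: [0.6665, -0.0594, 0.0339]
tcp_rot: [[-0.993, -0.117, -0.0], [-0.117, 0.993, -0.0], [0.0, -0.0, -1.0]]
wrist_force: [-0.6, -0.2, -0.6]
width: 0.0118
```

```bash
python3 - <<'E'
from h import *
print(r.tip_reach, r.observe()["width"], [a for a in dir(r) if not a.startswith("_")])
im,d=r.get_image("scene"); a=cv2.resize(im[190:250,190:270],None,fx=9,fy=9,interpolation=2);cv2.imwrite("pics/s16.png",a)
s=r.observe();t=s["tcp_pos"]
for z in (0,.01,.015,.02,.03): 
  for dx in(-.008,.008): print(z,((proj("scene",[t[0]+dx,t[1]+.006,z])-[190,190])*9).round())
E
```

```text
0.019 0.01183239095650758 ['Unreachable', 'camera_params', 'close_job', 'get_image', 'observe', 'tip_reach']
0 [[442. 287.]]
0 [[396. 307.]]
0.01 [[441. 267.]]
0.01 [[394. 287.]]
0.015 [[440. 257.]]
0.015 [[394. 277.]]
0.02 [[439. 247.]]
0.02 [[393. 267.]]
0.03 [[438. 226.]]
0.03 [[391. 247.]]
```

View pics/s16.png

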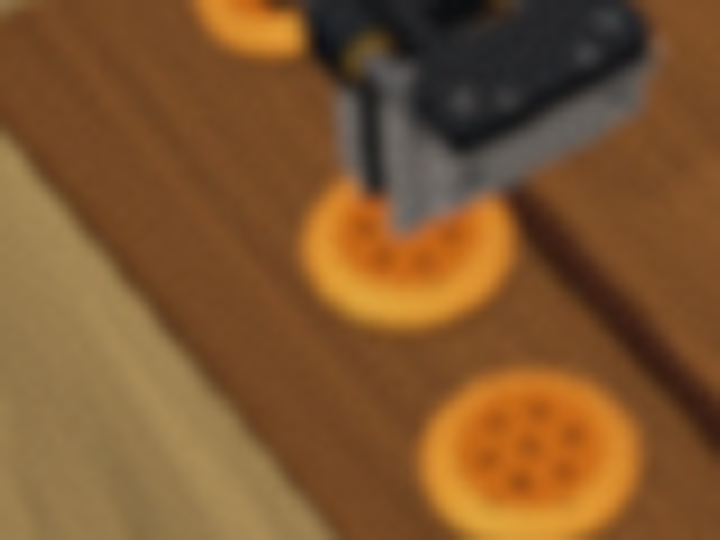

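```bash
python3 - <<'E'
from h import *
t=np.array([.6651,-.0574,.0727]); uy=np.array([-.118,.993,0])
for rch in (0,.004,.01,.015,.019,.025):
    c=[((proj("scene",t+.0401*uy+np.array([dx,0,-rch]))-[190,150])*4.5).round()[0] for dx in(-.008,.008)]; print(rch,c)
E
```

```text
0 [array([254., 286.]), array([229., 296.])]
0.004 [array([254., 290.]), array([230., 300.])]
0.01 [array([254., 296.]), array([230., 307.])]
0.015 [array([254., 301.]), array([230., 312.])]
0.019 [array([255., 306.]), array([231., 316.])]
0.025 [array([255., 312.]), array([231., 322.])]
```

The fingertips look to be about at the TCP height rather than 19 mm beyond it: at TCP z=0.034 they closed in air just above B. B was not moved. I'll open and go lower, feeling for the board.

```bash
python3 -m crank '[8,0,0,0.5,0, 8,0,0,0,0, 8,0,0,0,0, 8,0,0,0,0, 8,0,0,0,0]'; python3 -m crank '[8,0,0,0,0, 8,0,0,0,0]'; python3 -m crank '[8,0,0,-0.5,0, 8,0,0,-0.4,0, 8,0,0,0,0]'; python3 -m crank '[8,0,0,-0.3,0, 8,0,0,0,0]';python3 -c "
from h import *
im,d=r.get_image('scene'); a=cv2.resize(im[180:250,190:280],None,fx=8,fy=8,interpolation=2);cv2.imwrite('pics/s17.png',a)"
```

```text
time_s: 29.5
tcp_pos: [0.6665, -0.0594, 0.0389]
tcp_rot: [[-0.993, -0.117, -0.0], [-0.117, 0.993, -0.0], [0.0, -0.0, -1.0]]
wrist_force: [-0.4, 0.1, 0.2]
width: 0.054
time_s: 29.75
tcp_pos: [0.6664, -0.0594, 0.039]
tcp_rot: [[-0.993, -0.117, -0.0], [-0.117, 0.993, -0.0], [0.0, -0.0, -1.0]]
wrist_force: [-0.4, -0.2, -0.3]
width: 0.0738
time_s: 30.12
tcp_pos: [0.6661, -0.0594, 0.0294]
tcp_rot: [[-0.993, -0.117, -0.001], [-0.117, 0.993, -0.0], [0.001, 0.0, -1.0]]
wrist_force: [-0.2, 0.0, 0.7]
width: 0.0803
time_s: 30.38
tcp_pos: [0.6664, -0.0594, 0.0268]
tcp_rot: [[-0.993, -0.117, -0.0], [-0.117, 0.993, -0.0], [0.0, -0.0, -1.0]]
wrist_force: [-0.5, -1.1, 0.0]
width: 0.0801
```

View pics/s17.png

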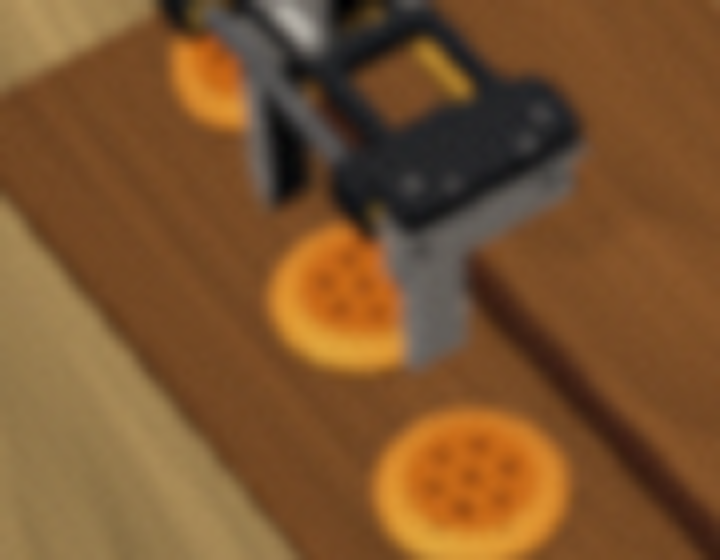

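```bash
python3 - <<'E'
from h import *
t=np.array([.6664,-.0594,.0268]); uy=np.array([-.117,.993,0]);ux=np.array([.993,.117,0])
for z in (.005,.012,.018,.024,.03):
    print(z,[((proj("scene",(t+o*uy+dx*ux)*[1,1,0]+[0,0,z])-[190,180])*8).round()[0] for o in (.040,.0525) for dx in(-.008,.008)])
E
```

```text
0.005 [array([449., 387.]), array([410., 409.]), array([470., 411.]), array([431., 433.])]
0.012 [array([448., 374.]), array([409., 397.]), array([469., 398.]), array([430., 420.])]
0.018 [array([448., 364.]), array([409., 386.]), array([469., 388.]), array([430., 410.])]
0.024 [array([447., 353.]), array([408., 375.]), array([468., 377.]), array([429., 399.])]
0.03 [array([447., 342.]), array([407., 364.]), array([468., 366.]), array([428., 388.])]
```

```bash
python3 -m crank '[8,0,0,-0.3,0, 8,0,0,0,0]'; python3 -m crank '[8,0,0,-0.2,0, 8,0,0,0,0]';python3 -m crank '[8,0,0,-0.2,0, 8,0,0,0,0]'
```

```text
time_s: 30.68
tcp_pos: [0.6663, -0.0594, 0.0237]
tcp_rot: [[-0.993, -0.117, -0.0], [-0.117, 0.993, -0.0], [0.0, -0.0, -1.0]]
wrist_force: [-0.1, -0.4, -0.0]
width: 0.0798
time_s: 30.92
tcp_pos: [0.6664, -0.0594, 0.0218]
tcp_rot: [[-0.993, -0.117, -0.0], [-0.117, 0.993, -0.0], [0.0, -0.0, -1.0]]
wrist_force: [0.2, 0.7, -0.5]
width: 0.0799
time_s: 31.18
tcp_pos: [0.6664, -0.0594, 0.0198]
tcp_rot: [[-0.993, -0.117, -0.0], [-0.117, 0.993, -0.0], [0.0, -0.0, -1.0]]
wrist_force: [-0.3, 0.1, -0.3]
width: 0.0804
```

```bash
python3 -m crank '[8,0,0,-0.2,0, 8,0,0,0,0]'; python3 -m crank '[8,0,0,-0.15,0, 8,0,0,0,0]';python3 -c "
from h import *
im,d=r.get_image('scene'); a=cv2.resize(im[180:250,190:280],None,fx=8,fy=8,interpolation=2);cv2.imwrite('pics/s18.png',a)"
```

```text
time_s: 31.42
tcp_pos: [0.6664, -0.0594, 0.0178]
tcp_rot: [[-0.993, -0.117, -0.0], [-0.117, 0.993, -0.0], [0.0, -0.0, -1.0]]
wrist_force: [-0.5, -0.2, 0.1]
width: 0.0797
time_s: 31.68
tcp_pos: [0.6664, -0.0594, 0.0163]
tcp_rot: [[-0.993, -0.117, -0.0], [-0.117, 0.993, -0.0], [0.0, -0.0, -1.0]]
wrist_force: [0.2, 0.7, 0.3]
width: 0.0798
```

View pics/s18.png

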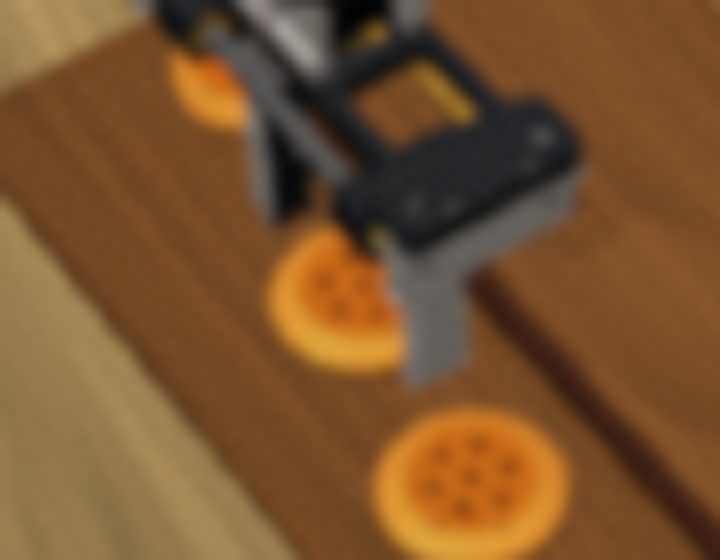

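The tip corner (407,386) puts the fingertips at about z=0.017 with TCP at 0.0163, so I'll treat the tips as being at the TCP. Going down 1 mm more, then gripping.

```bash
python3 -m crank '[8,0,0,-0.1,0, 8,0,0,0,0]'; python3 -m crank '[0,0,0,0,0, 0,0,0,0,0, 0,0,0,0,0, 0,0,0,0,0]'; python3 -m crank '[0,0,0,0,0, 0,0,0,0,0]'
```

```text
time_s: 31.98
tcp_pos: [0.6664, -0.0594, 0.0154]
tcp_rot: [[-0.993, -0.117, -0.0], [-0.117, 0.993, -0.0], [0.0, -0.0, -1.0]]
wrist_force: [1.1, -0.3, -0.7]
width: 0.0802
time_s: 32.48
tcp_pos: [0.6678, -0.0592, 0.0178]
tcp_rot: [[-0.993, -0.117, 0.002], [-0.117, 0.993, 0.001], [-0.003, 0.0, -1.0]]
wrist_force: [-8.8, 2.5, 32.2]
width: 0.0501
time_s: 32.72
tcp_pos: [0.6678, -0.0593, 0.0179]
tcp_rot: [[-0.993, -0.117, 0.003], [-0.117, 0.993, 0.001], [-0.003, 0.0, -1.0]]
wrist_force: [-7.4, 2.6, 30.4]
width: 0.0497
```

```bash
python3 -c "
from h import *
im,d=r.get_image('scene'); a=cv2.resize(im[180:250,190:280],None,fx=8,fy=8,interpolation=2);cv2.imwrite('pics/s19.png',a)
im,d=r.get_image('top'); a=cv2.resize(im[130:230,230:360],None,fx=6,fy=6,interpolation=2);cv2.imwrite('pics/t19.png',a)"
```

```text
(no output)
```

View pics/s19.png

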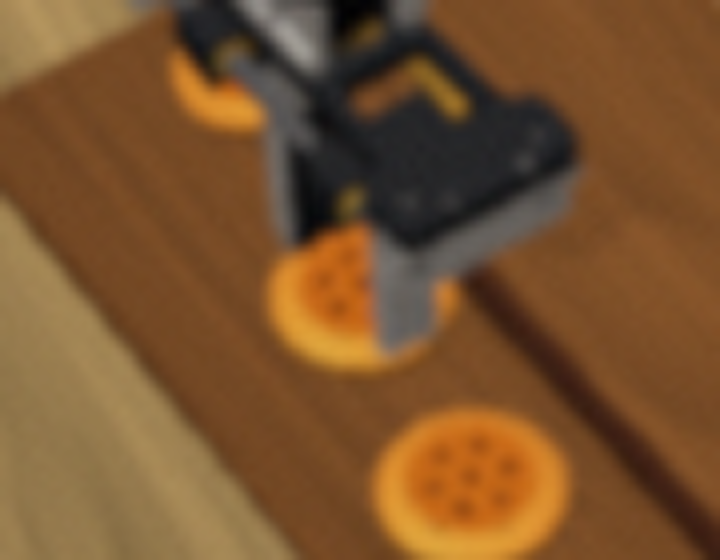

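View pics/t19.png

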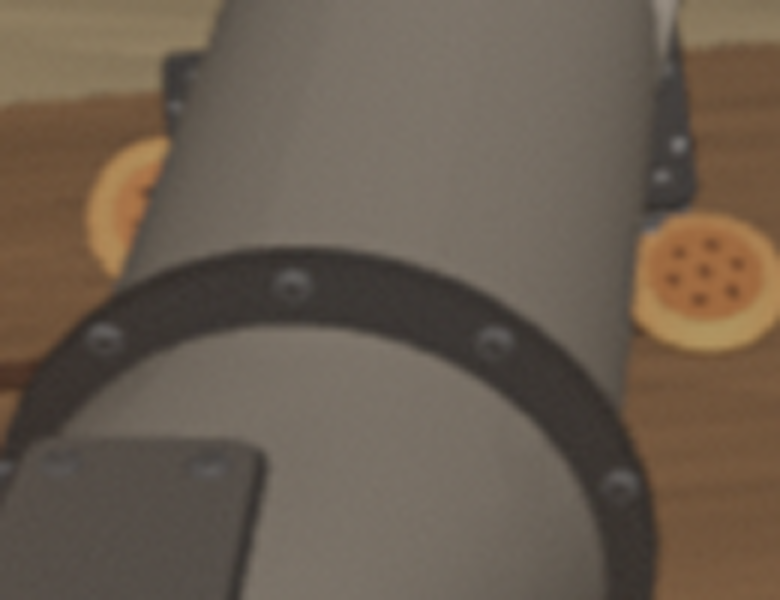

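The fingertips are on B's upper bevel: as this linkage opens, the tips draw back behind the TCP. I'll open, go lower by feel, and close from a smaller opening.

```bash
python3 -m crank '[7.4,0,0,0.3,0, 7.4,0,0,0,0, 7.4,0,0,0,0, 7.4,0,0,0,0]'; python3 -m crank '[7.4,0,0,-0.3,0, 7.4,0,0,-0.3,0, 7.4,0,0,0,0]'; python3 -m crank '[7.4,0,0,-0.2,0, 7.4,0,0,0,0]'; python3 -m crank '[7.4,0,0,-0.2,0, 7.4,0,0,0,0]'; python3 -m crank '[7.4,0,0,-0.15,0, 7.4,0,0,0,0]'
```

```text
time_s: 33.33
tcp_pos: [0.6663, -0.0594, 0.0182]
tcp_rot: [[-0.993, -0.117, -0.0], [-0.117, 0.993, -0.0], [0.0, -0.0, -1.0]]
wrist_force: [0.3, 0.4, 0.7]
width: 0.074
time_s: 33.7
tcp_pos: [0.6663, -0.0594, 0.0121]
tcp_rot: [[-0.993, -0.117, -0.001], [-0.117, 0.993, -0.0], [0.001, -0.0, -1.0]]
wrist_force: [-0.2, -0.2, 1.0]
width: 0.0741
time_s: 33.95
tcp_pos: [0.6664, -0.0594, 0.0104]
tcp_rot: [[-0.993, -0.117, -0.0], [-0.117, 0.993, -0.0], [0.0, -0.0, -1.0]]
wrist_force: [0.5, -0.7, 0.3]
width: 0.0743
time_s: 34.2
tcp_pos: [0.6664, -0.0594, 0.0083]
tcp_rot: [[-0.993, -0.117, -0.0], [-0.117, 0.993, -0.0], [0.0, -0.0, -1.0]]
wrist_force: [-0.1, -1.0, -0.1]
width: 0.0737
time_s: 34.45
tcp_pos: [0.6664, -0.0594, 0.0068]
tcp_rot: [[-0.993, -0.117, -0.0], [-0.117, 0.993, -0.0], [0.0, -0.0, -1.0]]
wrist_force: [-0.5, 0.1, 0.8]
width: 0.0741
```

```bash
python3 -m crank '[7.4,0,0,-0.15,0, 7.4,0,0,0,0]'; python3 -m crank '[7.4,0,0,-0.15,0, 7.4,0,0,0,0]';python3 -c "
from h import *
im,d=r.get_image('scene'); a=cv2.resize(im[180:250,190:280],None,fx=8,fy=8,interpolation=2);cv2.imwrite('pics/s20.png',a)"
```

```text
time_s: 34.7
tcp_pos: [0.6664, -0.0594, 0.0053]
tcp_rot: [[-0.993, -0.117, -0.0], [-0.117, 0.993, -0.0], [0.0, -0.0, -1.0]]
wrist_force: [0.1, 0.5, 0.2]
width: 0.074
time_s: 34.95
tcp_pos: [0.6666, -0.0594, 0.0045]
tcp_rot: [[-0.993, -0.117, 0.0], [-0.117, 0.993, 0.0], [-0.0, 0.0, -1.0]]
wrist_force: [-2.9, 0.4, 8.2]
width: 0.0743
```

View pics/s20.png

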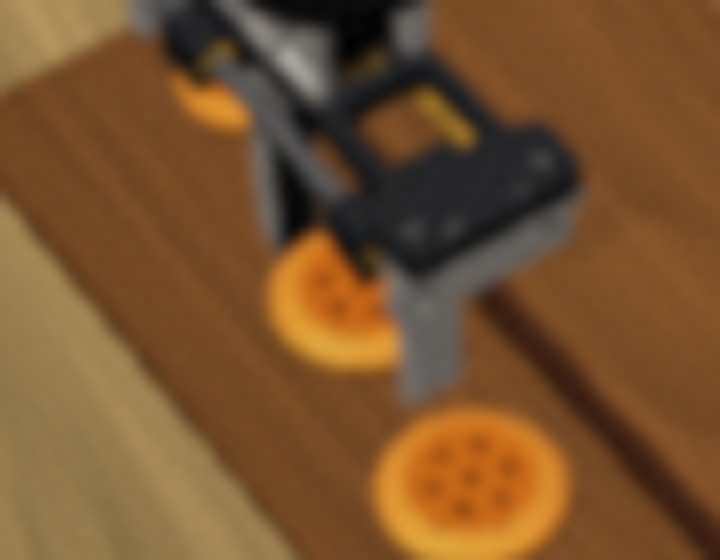

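The tips touch the board at TCP z≈0.005 with a 74 mm opening. Raising 3 mm and gripping.

```bash
python3 -m crank '[7.4,0,0,0.35,0, 7.4,0,0,0,0]'; python3 -m crank '[0,0,0,0,0, 0,0,0,0,0, 0,0,0,0,0, 0,0,0,0,0]'
```

```text
time_s: 35.25
tcp_pos: [0.6667, -0.0595, 0.0077]
tcp_rot: [[-0.993, -0.117, 0.0], [-0.117, 0.993, -0.0], [-0.0, -0.0, -1.0]]
wrist_force: [-0.1, 0.7, -0.1]
width: 0.0737
time_s: 35.75
tcp_pos: [0.6664, -0.0594, 0.0074]
tcp_rot: [[-0.993, -0.117, -0.0], [-0.117, 0.993, -0.0], [0.0, -0.0, -1.0]]
wrist_force: [-0.4, 0.4, 0.1]
width: 0.0628
```

Gripped at 62.8 mm across. Lifting B and taking it to the plate.

```bash
python3 -m crank '[0,0,0,2,0, 0,0,0,4,0, 0,0,0,4,0, 0,0,0,4,0, 0,-1.5,-2.5,0,0]'; python3 -m crank '[0,-2.2,-4,0,0, 0,-2.2,-4,0,0, 0,-2.2,-4,0,0, 0,-2.2,-4,0,0, 0,-2.2,-4,0,0]'; python3 -m crank '[0,-2,-3.5,0,0, 0,-2,-3,0,0, 0,0,0,0,0]'; python3 - <<'E'
from h import *
to(.5,-.354,.0065,96.7)
for n in("scene","top"):
    im,d=r.get_image(n); cv2.imwrite(f"pics/{n}21.png",im)
E
```

```text
time_s: 36.38
tcp_pos: [0.654, -0.083, 0.1522]
tcp_rot: [[-0.993, -0.12, 0.006], [-0.12, 0.993, 0.001], [-0.006, -0.0, -1.0]]
wrist_force: [-0.5, -0.4, -1.8]
width: 0.0625
time_s: 37.0
tcp_pos: [0.5408, -0.2858, 0.149]
tcp_rot: [[-0.993, -0.117, 0.001], [-0.117, 0.993, -0.0], [-0.001, -0.0, -1.0]]
wrist_force: [0.7, 0.1, -1.3]
width: 0.0629
time_s: 37.38
tcp_pos: [0.4995, -0.3524, 0.1491]
tcp_rot: [[-0.994, -0.112, 0.001], [-0.112, 0.994, -0.001], [-0.001, -0.001, -1.0]]
wrist_force: [0.5, 0.5, -0.4]
width: 0.0626
tcp [ 0.4995 -0.3524  0.1491] yaw 96.44 shift cm [  0.05  -0.16 -14.26] turn 0.005 F [ 0.5  0.5 -0.4] w 0.0626 t 37.4
```

View pics/scene21.png

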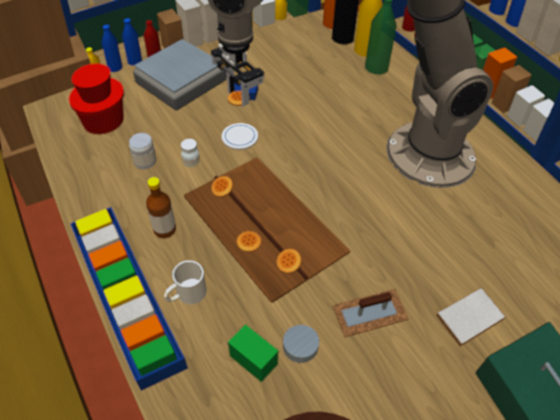

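B is held at (237,98), level, above the plate at (240,135). Lowering.

```bash
python3 -m crank '[0,0,-0.1,-3.5,0, 0,0,0,-3.5,0, 0,0,0,-3.5,0, 0,0,0,-2,0, 0,0,0,-0.8,0]'; python3 -m crank '[0,0,0,-0.4,0, 0,0,0,0,0]'; python3 -c "
from h import *
to(.5,-.354,.0065,96.7)"
```

```text
time_s: 38.1
tcp_pos: [0.5018, -0.3497, 0.0139]
tcp_rot: [[-0.993, -0.118, -0.001], [-0.118, 0.993, 0.0], [0.001, 0.001, -1.0]]
wrist_force: [0.2, -0.0, -0.0]
width: 0.0628
time_s: 38.35
tcp_pos: [0.5019, -0.3506, 0.0112]
tcp_rot: [[-0.993, -0.117, 0.001], [-0.117, 0.993, -0.0], [-0.001, -0.001, -1.0]]
wrist_force: [0.3, 0.8, -0.1]
width: 0.0625
tcp [ 0.5019 -0.3506  0.0112] yaw 96.71 shift cm [-0.19 -0.34 -0.47] turn -0.0 F [ 0.3  0.8 -0.1] w 0.0625 t 38.4
```

```bash
python3 -m crank '[0,-0.2,-0.3,-0.2,0, 0,0,0,-0.2,0, 0,0,0,0,0]'; python3 -m crank '[0,0,0,-0.1,0, 0,0,0,0,0]'
```

```text
time_s: 38.72
tcp_pos: [0.4994, -0.3534, 0.0065]
tcp_rot: [[-0.993, -0.117, -0.0], [-0.117, 0.993, 0.0], [0.0, 0.0, -1.0]]
wrist_force: [0.7, 0.1, -0.2]
width: 0.0632
time_s: 38.98
tcp_pos: [0.4995, -0.3534, 0.0054]
tcp_rot: [[-0.993, -0.117, -0.0], [-0.117, 0.993, -0.0], [0.0, 0.0, -1.0]]
wrist_force: [-0.2, -0.2, -0.6]
width: 0.0625
```

```bash
python3 -m crank '[7.8,0,0,0.05,0, 7.8,0,0,0.05,0, 7.8,0,0,0,0, 7.8,0,0,0,0]'; python3 -m crank '[7.8,0,0,0.2,0, 7.8,0,0,0,0]'; python3 - <<'E'
from h import *
print(r.observe()["q"].round(2)); to(.5,-.354,.0065,6.7)
im,d=r.get_image('scene'); a=cv2.resize(im[80:150,200:290],None,fx=8,fy=8,interpolation=2);cv2.imwrite('pics/s22.png',a)
E
```

```text
time_s: 39.48
tcp_pos: [0.4995, -0.3534, 0.0065]
tcp_rot: [[-0.993, -0.117, 0.0], [-0.117, 0.993, -0.0], [-0.0, -0.0, -1.0]]
wrist_force: [-0.0, -0.2, -0.1]
width: 0.0779
time_s: 39.72
tcp_pos: [0.4996, -0.3535, 0.0087]
tcp_rot: [[-0.993, -0.117, 0.0], [-0.117, 0.993, -0.0], [-0.0, -0.0, -1.0]]
wrist_force: [0.3, -0.8, 0.9]
width: 0.078
[ 0.24  0.58  0.36  1.91 -0.3   0.71  2.46]
tcp [ 0.4996 -0.3535  0.0087] yaw 96.71 shift cm [ 0.04 -0.05 -0.22] turn -1.571 F [ 0.3 -0.8  0.9] w 0.078 t 39.7
```

View pics/s22.png

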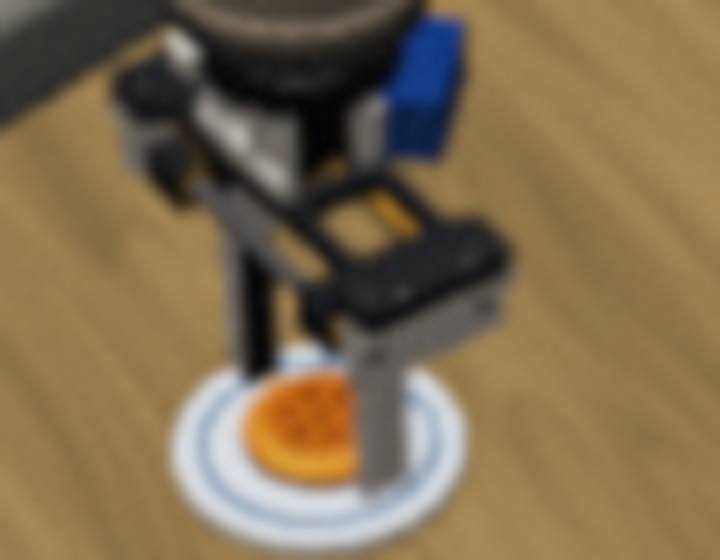

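B is on the plate at crop (315,425), near the plate's middle (320,445 at plate level). I'll test which way of turning eases joint 7.

```bash
python3 -m crank '[7.8,0,0,0,0.15, 7.8,0,0,0,0.15, 7.8,0,0,0,0]'; python3 -c "
from h import *
print(r.observe()['q'].round(2)); to(.4995,-.3534,.0065,186.7)"
```

```text
time_s: 40.15
tcp_pos: [0.4994, -0.3535, 0.0085]
tcp_rot: [[-0.915, -0.404, 0.0], [-0.404, 0.915, 0.0], [-0.0, 0.0, -1.0]]
wrist_force: [0.4, -0.4, 0.1]
width: 0.0779
[ 0.3   0.56  0.28  1.9  -0.23  0.7   2.7 ]
tcp [ 0.4994 -0.3535  0.0085] yaw 113.84 shift cm [ 0.01  0.01 -0.2 ] turn 1.272 F [ 0.4 -0.4  0.1] w 0.0779 t 40.1
```

```bash
python3 -m crank '[7.8,0,0,0,-0.17, 7.8,0,0,0,-0.17, 7.8,0,0,0,-0.17, 7.8,0,0,0,-0.17, 7.8,0,0,0,-0.17]'; python3 -m crank '[7.8,0,0,0,-0.17, 7.8,0,0,0,-0.17, 7.8,0,0,0,-0.17, 7.8,0,0,0,-0.17, 7.8,0,0,0,-0.17]'; python3 -m crank '[7.8,0,0,0,-0.1, 7.8,0,0,0,0]'; python3 -c "
from h import *
print(r.observe()['q'].round(2)); to(.4995,-.3534,.0065,6.7)"
```

```text
time_s: 40.78
tcp_pos: [0.4996, -0.3534, 0.0085]
tcp_rot: [[-0.904, 0.428, 0.0], [0.428, 0.904, -0.0], [-0.0, -0.0, -1.0]]
wrist_force: [-0.7, 0.7, 0.1]
width: 0.0778
time_s: 41.4
tcp_pos: [0.4997, -0.3533, 0.0086]
tcp_rot: [[-0.275, 0.962, 0.0], [0.962, 0.275, -0.0], [-0.0, 0.0, -1.0]]
wrist_force: [0.0, -0.2, 0.1]
width: 0.0778
time_s: 41.65
tcp_pos: [0.4997, -0.3532, 0.0084]
tcp_rot: [[-0.185, 0.983, -0.0], [0.983, 0.185, -0.0], [-0.0, -0.0, -1.0]]
wrist_force: [0.5, 0.2, -0.5]
width: 0.0779
[-0.03  0.69  0.74  1.92 -0.65  0.79  1.26]
tcp [ 0.4997 -0.3532  0.0084] yaw 10.65 shift cm [-0.02 -0.02 -0.19] turn -0.069 F [ 0.5  0.2 -0.5] w 0.0779 t 41.6
```

```bash
python3 -m crank '[7.8,0,0,-0.2,-0.07, 7.8,0,0,0,0]'; python3 -m crank '[0,0,0,0,0, 0,0,0,0,0, 0,0,0,0,0, 0,0,0,0,0]'; python3 -m crank '[7.8,0,0,0,0, 7.8,0,0,0,0, 7.8,0,0,0,0, 7.8,0,0,0,0]';  python3 -m crank '[7.8,0,0,2,0, 7.8,0,0,4,0, 7.8,0,0,4,0, 7.8,0,0,4,0, 7.8,2.5,4,0,0]'; python3 -c "
from h import *
to(.672,.0315,.0075,96.7)"
```

```text
time_s: 41.9
tcp_pos: [0.4995, -0.3534, 0.0064]
tcp_rot: [[-0.118, 0.993, -0.0], [0.993, 0.118, -0.0], [-0.0, -0.0, -1.0]]
wrist_force: [-0.3, 0.4, -0.1]
width: 0.0782
time_s: 42.4
tcp_pos: [0.4996, -0.3535, 0.0066]
tcp_rot: [[-0.118, 0.993, 0.0], [0.993, 0.118, 0.0], [-0.0, 0.0, -1.0]]
wrist_force: [-0.2, -0.1, 1.5]
width: 0.063
time_s: 42.9
tcp_pos: [0.4995, -0.3534, 0.0064]
tcp_rot: [[-0.118, 0.993, -0.0], [0.993, 0.118, 0.0], [0.0, -0.0, -1.0]]
wrist_force: [-0.9, 0.9, -0.2]
width: 0.078
time_s: 43.52
tcp_pos: [0.5241, -0.3171, 0.1512]
tcp_rot: [[-0.112, 0.994, 0.005], [0.994, 0.112, -0.003], [-0.003, 0.005, -1.0]]
wrist_force: [0.4, 0.5, -0.0]
width: 0.0778
tcp [ 0.5241 -0.3171  0.1512] yaw 6.41 shift cm [ 14.79  34.86 -14.37] turn 1.576 F [ 0.4  0.5 -0. ] w 0.0778 t 43.5
```

B is centred in both directions. C is far enough from the lath to be gripped at this yaw.

```bash
python3 -m crank '[7.6,1.64,3.9,0,0, 7.6,1.64,3.9,0,0, 7.6,1.64,3.9,0,0, 7.6,1.64,3.9,0,0, 7.6,1.64,3.9,0,0]'; python3 -m crank '[7.6,1.64,3.9,0,0, 7.6,1.64,3.9,0,0, 7.6,1.6,3.5,0,0, 7.6,1.6,3.5,0,0, 7.6,0,0,0,0]'; python3 - <<'E'
from h import *
to(.672,.0315,.0075,6.7)
for n in ("scene","top"):
    im,d=r.get_image(n); cv2.imwrite(f"pics/{n}23.png",im)
    hsv=cv2.cvtColor(im,cv2.COLOR_BGR2HSV)
    m=(hsv[...,1]<60)&(hsv[...,2]>140)
    c0=proj(n,[.5,-.354,.01])[0].astype(int); q=np.zeros(m.shape,bool); q[c0[1]-35:c0[1]+35,c0[0]-35:c0[0]+35]=1
    bis=(hsv[...,1]>140)&(hsv[...,0]<25)&q
    # plate: outer contour hull ellipse
    ct,_=cv2.findContours((m&q).astype(np.uint8),0,1); ct=max(ct,key=cv2.contourArea).reshape(-1,2); P=plane(n,ct,.010)
    (x,y),rr=cv2.minEnclosingCircle(P[:,:2].astype(np.float32)); print(n,"plate",round(x,4),round(y,4),round(rr,4))
    for st,ce,mm in comps(bis,60):
        ct,_=cv2.findContours(mm.astype(np.uint8),0,1); P=plane(n,ct[0].reshape(-1,2),.019);(x,y),rr=cv2.minEnclosingCircle(P[:,:2].astype(np.float32)); print(n,"bis",round(x,4),round(y,4),round(rr,4),plane(n,ce,.022)[0].round(4))
E
python3 -c "
from h import *
biscuits('scene')"
```

```text
time_s: 44.15
tcp_pos: [0.607, -0.1173, 0.1479]
tcp_rot: [[-0.117, 0.993, 0.001], [0.993, 0.117, 0.0], [0.0, 0.001, -1.0]]
wrist_force: [0.7, -0.7, 1.1]
width: 0.0758
time_s: 44.78
tcp_pos: [0.6722, 0.033, 0.1472]
tcp_rot: [[-0.122, 0.993, 0.0], [0.993, 0.122, 0.0], [0.0, 0.0, -1.0]]
wrist_force: [0.2, 0.1, 0.9]
width: 0.0761
tcp [0.6722 0.033  0.1472] yaw 7.01 shift cm [ -0.02  -0.15 -13.97] turn -0.005 F [0.2 0.1 0.9] w 0.0761 t 44.8
scene plate 0.4841 -0.2311 0.0162
top plate 0.498 -0.3545 0.0597
scene px [248. 241.] face [0.6746 0.0328 0.0273] n [-0.01 -0.01  1.  ] tilt 0.01 circ 0.6727 0.0289 0.0337 B mm [82. 39.]
scene px [288. 260.] face [0.6179 0.1415 0.0354] n [0.38 0.01 0.93] tilt 0.38 circ 0.6143 0.1387 0.0384 B mm [ 38. 153.]
```

View pics/scene23.png

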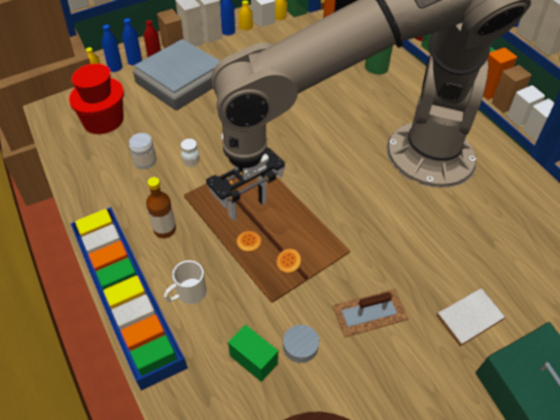

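C is at (248,241), undisturbed. Lowering onto it.

```bash
python3 -m crank '[7.6,0.1,-0.1,-4,0, 7.6,0,0,-4,0, 7.6,0,0,-3,0, 7.6,0,0,-1.5,0, 7.6,0,0,0,0]'; python3 -m crank '[7.6,0,0,-1,0, 7.6,0,0,-0.4,0, 7.6,0,0,0,0]'; python3 -c "
from h import *
to(.673,.0315,.0075,6.7)"
```

```text
time_s: 45.55
tcp_pos: [0.672, 0.0277, 0.0215]
tcp_rot: [[-0.117, 0.993, -0.001], [0.993, 0.117, -0.0], [-0.0, -0.001, -1.0]]
wrist_force: [-0.3, -0.6, -0.2]
width: 0.0761
time_s: 45.92
tcp_pos: [0.6723, 0.0287, 0.0075]
tcp_rot: [[-0.118, 0.993, -0.0], [0.993, 0.118, 0.0], [0.0, -0.0, -1.0]]
wrist_force: [-0.4, -0.2, -0.3]
width: 0.0762
tcp [0.6723 0.0287 0.0075] yaw 6.76 shift cm [ 0.07  0.28 -0.  ] turn -0.001 F [-0.4 -0.2 -0.3] w 0.0762 t 45.9
```

```bash
python3 -m crank '[7.6,0,0.3,0,0, 7.6,0,0,0,0]'; python3 -m crank '[0,0,0,0,0, 0,0,0,0,0, 0,0,0,0,0, 0,0,0,0,0]'; python3 -m crank '[0,0,0,2,0, 0,0,0,4,0, 0,0,0,4,0, 0,0,0,4,0, 0,0,0,0,0]'; python3 -c "
from h import *
to(.4995,-.3534,.0225,6.7)"
```

```text
time_s: 46.18
tcp_pos: [0.6724, 0.0321, 0.0077]
tcp_rot: [[-0.118, 0.993, 0.0], [0.993, 0.118, 0.0], [0.0, 0.0, -1.0]]
wrist_force: [-0.3, 0.8, 0.1]
width: 0.076
time_s: 46.68
tcp_pos: [0.6723, 0.0316, 0.0076]
tcp_rot: [[-0.118, 0.993, 0.0], [0.993, 0.118, 0.0], [0.0, 0.0, -1.0]]
wrist_force: [-1.1, 0.2, 1.8]
width: 0.0628
time_s: 47.3
tcp_pos: [0.6739, 0.0311, 0.1517]
tcp_rot: [[-0.117, 0.993, 0.005], [0.993, 0.117, 0.001], [0.0, 0.005, -1.0]]
wrist_force: [0.2, 0.4, 0.6]
width: 0.0626
tcp [0.6739 0.0311 0.1517] yaw 6.74 shift cm [-17.44 -38.45 -12.92] turn -0.001 F [0.2 0.4 0.6] w 0.0626 t 47.3
```

```bash
python3 -m crank '[0,-1.75,-3.85,0,0, 0,-1.75,-3.85,0,0, 0,-1.75,-3.85,0,0, 0,-1.75,-3.85,0,0, 0,-1.75,-3.85,0,0]'; python3 -m crank '[0,-1.75,-3.85,0,0, 0,-1.75,-3.85,0,0, 0,-1.75,-3.85,0,0, 0,-1.75,-3.85,0,0, 0,-1.6,-3.6,0,0]'; python3 -m crank '[0,0,0,-3,0, 0,0,0,-3,0, 0,0,0,-3,0, 0,0,0,-2,0, 0,0,0,0,0]'; python3 -c "
from h import *
to(.4995,-.3534,.0225,6.7)"
```

```text
time_s: 47.92
tcp_pos: [0.5838, -0.162, 0.1475]
tcp_rot: [[-0.118, 0.993, -0.0], [0.993, 0.118, 0.0], [0.0, -0.0, -1.0]]
wrist_force: [0.3, -0.3, 0.1]
width: 0.0628
time_s: 48.55
tcp_pos: [0.4977, -0.3521, 0.1476]
tcp_rot: [[-0.117, 0.993, -0.0], [0.993, 0.117, 0.0], [0.0, -0.0, -1.0]]
wrist_force: [-0.2, -0.6, -0.4]
width: 0.0625
time_s: 49.18
tcp_pos: [0.4981, -0.3506, 0.0366]
tcp_rot: [[-0.117, 0.993, -0.002], [0.993, 0.117, 0.001], [0.001, -0.002, -1.0]]
wrist_force: [-0.6, -1.0, -0.0]
width: 0.0627
tcp [ 0.4981 -0.3506  0.0366] yaw 6.74 shift cm [ 0.14 -0.28 -1.41] turn -0.001 F [-0.6 -1.  -0. ] w 0.0627 t 49.2
```

```bash
python3 -m crank '[0,0.1,-0.3,-0.6,0, 0,0,0,-0.5,0, 0,0,0,-0.2,0, 0,0,0,0,0]'; python3 -c "
from h import *
to(.4995,-.3534,.0225,6.7)"
```

```text
time_s: 49.68
tcp_pos: [0.4998, -0.3539, 0.0246]
tcp_rot: [[-0.118, 0.993, 0.0], [0.993, 0.118, 0.0], [0.0, 0.0, -1.0]]
wrist_force: [0.1, 0.3, -0.3]
width: 0.0627
tcp [ 0.4998 -0.3539  0.0246] yaw 6.76 shift cm [-0.03  0.05 -0.21] turn -0.001 F [ 0.1  0.3 -0.3] w 0.0627 t 49.7
```

```bash
python3 -m crank '[0,0,0,-0.2,0, 0,0,0,0,0]'; python3 -m crank '[0,0,0,-0.1,0, 0,0,0,0,0]'
```

```text
time_s: 49.92
tcp_pos: [0.4998, -0.3538, 0.0224]
tcp_rot: [[-0.118, 0.993, -0.0], [0.993, 0.118, 0.0], [0.0, -0.0, -1.0]]
wrist_force: [-0.3, -0.7, 0.2]
width: 0.0627
time_s: 50.18
tcp_pos: [0.4998, -0.354, 0.0215]
tcp_rot: [[-0.118, 0.993, 0.0], [0.993, 0.118, 0.0], [0.0, 0.0, -1.0]]
wrist_force: [0.0, 0.6, 0.8]
width: 0.0628
```

```bash
python3 -m crank '[7.8,0,0,0.05,0, 7.8,0,0,0.05,0, 7.8,0,0,0,0, 7.8,0,0,0.2,0]'; python3 -m crank '[7.8,0,0,0,0.17, 7.8,0,0,0,0.17, 7.8,0,0,0,0.17, 7.8,0,0,0,0.17, 7.8,0,0,0,0.17]'; python3 -m crank '[7.8,0,0,0,0.17, 7.8,0,0,0,0.17, 7.8,0,0,0,0.17, 7.8,0,0,0,0.17, 7.8,0,0,0,0]'; python3 - <<'E'
from h import *
to(.4996,-.3534,.0215,96.7)
im,d=r.get_image('scene'); a=cv2.resize(im[80:150,200:290],None,fx=8,fy=8,interpolation=2);cv2.imwrite('pics/s24.png',a)
E
```

```text
time_s: 50.68
tcp_pos: [0.4997, -0.3539, 0.0244]
tcp_rot: [[-0.118, 0.993, -0.0], [0.993, 0.118, 0.0], [0.0, -0.0, -1.0]]
wrist_force: [0.0, 1.0, -0.6]
width: 0.0778
time_s: 51.3
tcp_pos: [0.4998, -0.354, 0.0246]
tcp_rot: [[-0.827, 0.562, 0.0], [0.562, 0.827, -0.0], [-0.0, -0.0, -1.0]]
wrist_force: [1.0, -0.2, -0.8]
width: 0.0781
time_s: 51.92
tcp_pos: [0.4997, -0.3542, 0.0247]
tcp_rot: [[-0.997, -0.076, 0.0], [-0.076, 0.997, 0.0], [-0.0, 0.0, -1.0]]
wrist_force: [0.4, -0.4, -0.2]
width: 0.0779
tcp [ 0.4997 -0.3542  0.0247] yaw 94.34 shift cm [-0.01  0.08 -0.32] turn 0.041 F [ 0.4 -0.4 -0.2] w 0.0779 t 51.9
```

View pics/s24.png

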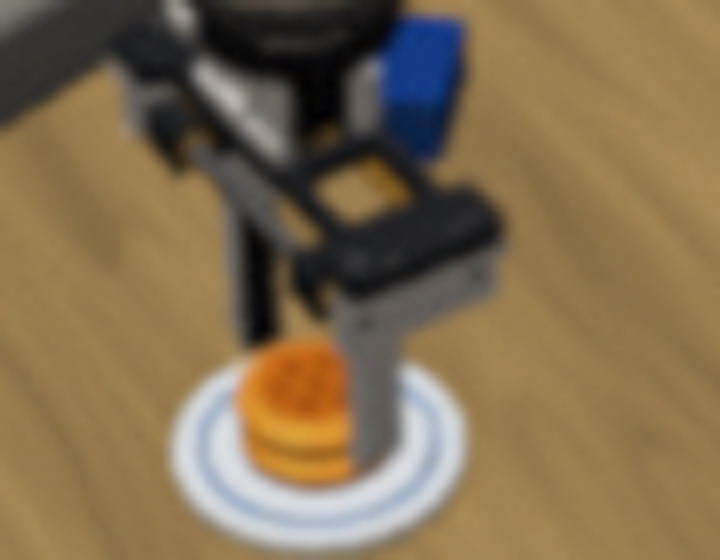

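C sits on B in a neat stack of two (crop (300,410)). I'll centre it with a squeeze at this yaw.

```bash
python3 -m crank '[7.8,0,0.05,-0.3,0.04, 7.8,0,0,0,0]'; python3 -m crank '[0,0,0,0,0, 0,0,0,0,0, 0,0,0,0,0, 0,0,0,0,0]'; python3 -m crank '[7.8,0,0,0,0, 7.8,0,0,0,0, 7.8,0,0,0,0, 7.8,0,0,0,0]';  python3 -m crank '[7.8,0,0,2,0, 7.8,0,0,4,0, 7.8,0,0,4,0, 7.8,0,0,4,0, 7.8,2.5,3,0,0]'; python3 -c "
from h import *
to(.652,-.17,.2,96.7)"
```

```text
time_s: 52.22
tcp_pos: [0.4997, -0.3532, 0.0211]
tcp_rot: [[-0.993, -0.117, -0.001], [-0.117, 0.993, 0.0], [0.001, 0.0, -1.0]]
wrist_force: [-0.0, -0.6, 0.1]
width: 0.0778
time_s: 52.72
tcp_pos: [0.4998, -0.3534, 0.0215]
tcp_rot: [[-0.993, -0.117, 0.0], [-0.117, 0.993, -0.0], [-0.0, -0.0, -1.0]]
wrist_force: [-0.6, -0.3, -0.4]
width: 0.0626
time_s: 53.22
tcp_pos: [0.4998, -0.3534, 0.0215]
tcp_rot: [[-0.993, -0.117, -0.0], [-0.117, 0.993, -0.0], [0.0, -0.0, -1.0]]
wrist_force: [0.4, -0.1, 0.1]
width: 0.0777
time_s: 53.85
tcp_pos: [0.5248, -0.3268, 0.1666]
tcp_rot: [[-0.994, -0.112, 0.005], [-0.112, 0.994, -0.003], [-0.005, -0.004, -1.0]]
wrist_force: [0.6, 0.9, -0.2]
width: 0.0777
tcp [ 0.5248 -0.3268  0.1666] yaw 96.41 shift cm [12.72 15.68  3.34] turn 0.005 F [ 0.6  0.9 -0.2] w 0.0777 t 53.9
```

Next, A and D have to come off the lath. I'll push each in board +x with the closed fingertips, just above lath height.

```bash
python3 -m crank '[0,2,3.5,0,0, 0,2,3.5,0,0, 0,2,3.5,0,0, 0,1.4,3.5,0,0, 0,0,0,0,0]'; python3 - <<'E'
from h import *
im,o=biscuits('scene')
w=toW(np.array([-16,-161])/1e3); print(w); to(w[0],w[1],.0165,96.7)
E
```

```text
time_s: 54.48
tcp_pos: [0.6001, -0.1802, 0.1626]
tcp_rot: [[-0.993, -0.121, 0.001], [-0.121, 0.993, 0.001], [-0.001, 0.001, -1.0]]
wrist_force: [-0.2, -0.9, -0.2]
width: 0.0317
scene px [222. 186.] face [ 0.6533 -0.17    0.0351] n [0.36 0.09 0.93] tilt 0.38 circ 0.6509 -0.1748 0.039 B mm [  37. -160.]
scene px [288. 260.] face [0.6176 0.1426 0.0356] n [0.39 0.05 0.92] tilt 0.4 circ 0.6155 0.1385 0.0378 B mm [ 38. 154.]
[ 0.60079326 -0.17686721]
tcp [ 0.5993 -0.1824  0.1626] yaw 96.83 shift cm [  0.15   0.55 -14.61] turn -0.002 F [ 0.2 -0.6  0.3] w 0.0275 t 54.5
```

```bash
python3 -m crank '[0,0,0.5,-3.5,0, 0,0,0,-3.5,0, 0,0,0,-3,0, 0,0,0,-2,0, 0,0,0,0,0]'; python3 -m crank '[0,0,0,-1.2,0, 0,0,0,-0.6,0, 0,0,0,0,0]'; python3 - <<'E'
from h import *
w=toW(np.array([-16,-161])/1e3); to(w[0],w[1],.0165,96.7)
im,d=r.get_image('scene'); a=cv2.resize(im[140:230,180:290],None,fx=6.5,fy=6.5,interpolation=2);cv2.imwrite('pics/s25.png',a)
E
```

```text
time_s: 55.15
tcp_pos: [0.5979, -0.1792, 0.0409]
tcp_rot: [[-0.993, -0.116, -0.002], [-0.116, 0.993, -0.0], [0.002, 0.0, -1.0]]
wrist_force: [0.2, 0.9, 0.4]
width: 0.0006
time_s: 55.52
tcp_pos: [0.5987, -0.1784, 0.0234]
tcp_rot: [[-0.993, -0.117, -0.0], [-0.117, 0.993, 0.0], [0.0, 0.0, -1.0]]
wrist_force: [0.0, 0.5, 0.1]
width: 0.0005
tcp [ 0.5987 -0.1784  0.0234] yaw 96.71 shift cm [ 0.21  0.15 -0.69] turn -0.0 F [0.  0.5 0.1] w 0.0005 t 55.5
```

View pics/s25.png

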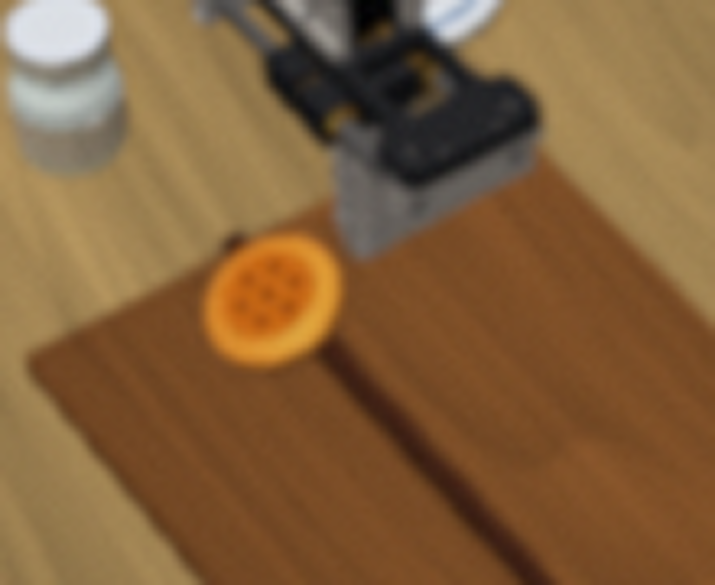

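The closed fingers (crop (365,240)) stand just behind A's raised near edge (340,290). Lowering and pushing.

```bash
python3 -m crank '[0,0.1,0.1,-0.55,0, 0,0,0,0,0]'; python3 -m crank '[0,0.8,0.1,0,0, 0,0.8,0.1,0,0, 0,0.7,0.08,0,0, 0,0.7,0.08,0,0, 0,0,0,0,0]';  python3 - <<'E'
from h import *
print(toB(r.observe()["tcp_pos"])*1e3)
biscuits("scene")
im,d=r.get_image('scene'); a=cv2.resize(im[140:230,180:290],None,fx=6.5,fy=6.5,interpolation=2);cv2.imwrite('pics/s26.png',a)
E
```

```text
time_s: 55.82
tcp_pos: [0.5997, -0.1772, 0.0177]
tcp_rot: [[-0.993, -0.117, -0.0], [-0.117, 0.993, 0.0], [0.0, 0.0, -1.0]]
wrist_force: [0.3, 0.5, 0.8]
width: 0.0003
time_s: 56.45
tcp_pos: [0.6303, -0.1737, 0.0179]
tcp_rot: [[-0.993, -0.117, 0.0], [-0.117, 0.993, -0.0], [-0.0, -0.0, -1.0]]
wrist_force: [-0.9, -0.8, 0.2]
width: 0.0007
[  13.6930644  -161.27259356]
scene px [243. 132.] face [ 0.4962 -0.3307  0.0374] n [-0.38  0.61  0.7 ] tilt 0.8 circ 0.4976 -0.3489 0.038 B mm [-138. -302.]
scene px [215. 190.] face [ 0.6751 -0.1672  0.0323] n [0.29 0.01 0.96] tilt 0.29 circ 0.6721 -0.1723 0.0377 B mm [  59. -160.]
scene px [288. 260.] face [0.6175 0.1411 0.0355] n [0.37 0.05 0.93] tilt 0.38 circ 0.6154 0.1381 0.038 B mm [ 38. 153.]
```

View pics/s26.png

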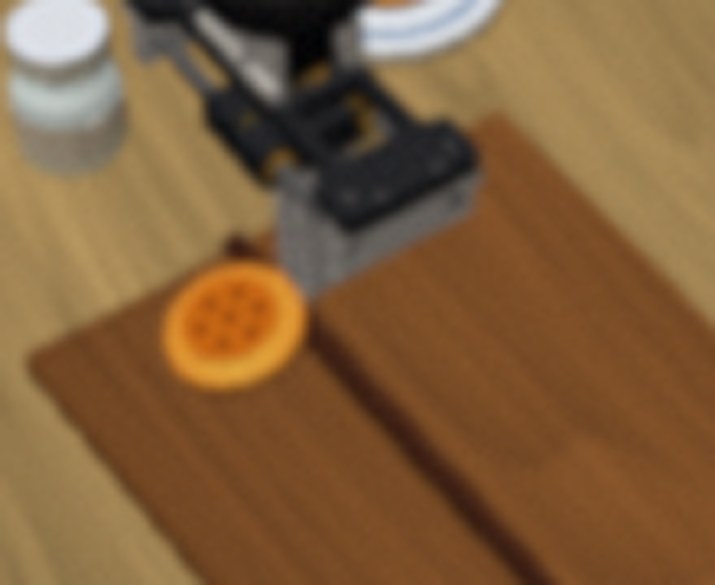

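Sliding well (A at crop (232,325), tilt 0.29). Pushing about 14 mm more.

```bash
python3 -m crank '[0,0.6,0.07,0,0, 0,0.6,0.07,0,0, 0,0.5,0.06,0,0, 0,0,0,0,0]';  python3 - <<'E'
from h import *
print(toB(r.observe()["tcp_pos"])*1e3)
biscuits("scene")
E
```

```text
time_s: 57.05
tcp_pos: [0.6472, -0.1717, 0.0179]
tcp_rot: [[-0.993, -0.117, 0.0], [-0.117, 0.993, -0.0], [-0.0, -0.0, -1.0]]
wrist_force: [0.3, 0.0, -0.3]
width: -0.0
[  30.7196854  -161.25024087]
scene px [241. 131.] face [ 0.4997 -0.3362  0.039 ] n [-0.01  0.29  0.96] tilt 0.29 circ 0.5022 -0.35 0.0388 B mm [-135. -307.]
scene px [212. 193.] face [ 0.6872 -0.1651  0.0273] n [-0.03  0.01  1.  ] tilt 0.03 circ 0.6847 -0.1701 0.0337 B mm [  71. -159.]
scene px [288. 260.] face [0.6176 0.1426 0.0353] n [0.41 0.03 0.91] tilt 0.43 circ 0.6154 0.138 0.038 B mm [ 38. 154.]
```

A is flat on the board now. Opening and picking it with the jaws along the lath.

```bash
python3 -m crank '[0,-0.5,0,3,0, 0,0,0,4,0, 7.6,1.5,0.2,0,0, 7.6,1.5,0.2,0,0, 7.6,1,0.1,0,0]'; python3 -m crank '[7.6,0.3,0,0,0, 7.6,0,0,0,0, 7.6,0,0,0,0]';  python3 - <<'E'
from h import *
biscuits("scene");biscuits("top"); to(.685,-.167,.0075,96.7)
E
```

```text
time_s: 57.72
tcp_pos: [0.6823, -0.1662, 0.0866]
tcp_rot: [[-0.993, -0.118, -0.002], [-0.118, 0.993, 0.0], [0.002, 0.0, -1.0]]
wrist_force: [0.1, -0.2, -1.0]
width: 0.0273
time_s: 58.1
tcp_pos: [0.6844, -0.167, 0.0878]
tcp_rot: [[-0.993, -0.117, -0.001], [-0.117, 0.993, -0.0], [0.001, -0.0, -1.0]]
wrist_force: [-0.1, -1.1, -0.3]
width: 0.0571
scene px [239. 131.] face [ 0.5072 -0.3406  0.0407] n [0.08 0.18 0.98] tilt 0.19 circ 0.5045 -0.3489 0.0396 B mm [-128. -313.]
scene px [212. 193.] face [ 0.6879 -0.1651  0.0275] n [-0.03 -0.02  1.  ] tilt 0.03 circ 0.6853 -0.17 0.0332 B mm [  72. -159.]
scene px [288. 260.] face [0.6178 0.1424 0.0352] n [ 0.43 -0.    0.9 ] tilt 0.44 circ 0.6153 0.138 0.038 B mm [ 38. 154.]
top px [209. 187.] face [0.6156 0.1414 0.0343] n [0.35 0.04 0.93] tilt 0.36 circ 0.6161 0.142 0.0226 B mm [ 36. 153.]
tcp [ 0.6845 -0.167   0.088 ] yaw 96.69 shift cm [ 0.05  0.   -8.05] turn 0.0 F [-0.  -0.9 -0.2] w 0.065 t 58.2
```

```bash
python3 -m crank '[7.6,0.1,0,0,0, 7.6,0,0,0,0, 7.6,0,0,-2.5,0, 7.6,0,0,-2.5,0, 7.6,0,0,-1.5,0]'; python3 -m crank '[7.6,0,0,-1,0, 7.6,0,0,-0.4,0, 7.6,0,0,0,0]'; python3 -c "
from h import *
to(.6852,-.167,.0075,96.7)"
```

```text
time_s: 58.82
tcp_pos: [0.6853, -0.1667, 0.0218]
tcp_rot: [[-0.993, -0.117, -0.001], [-0.117, 0.993, 0.0], [0.001, 0.0, -1.0]]
wrist_force: [0.2, -0.1, -0.0]
width: 0.0759
time_s: 59.2
tcp_pos: [0.686, -0.1669, 0.0092]
tcp_rot: [[-0.993, -0.117, 0.0], [-0.117, 0.993, -0.0], [-0.0, -0.0, -1.0]]
wrist_force: [0.3, -0.1, 0.0]
width: 0.0762
tcp [ 0.686  -0.1669  0.0092] yaw 96.71 shift cm [-0.08 -0.01 -0.17] turn -0.0 F [ 0.3 -0.1  0. ] w 0.0762 t 59.2
```

```bash
python3 -m crank '[7.6,-0.05,0,-0.17,0, 7.6,0,0,0,0]'; python3 -m crank '[0,0,0,0,0, 0,0,0,0,0, 0,0,0,0,0, 0,0,0,0,0]'; python3 -m crank '[0,0,0,2,0, 0,0,0,4,0, 0,0,0,4,0, 0,0,0,4,0, 0,0,0,0,0]'; python3 -c "
from h import *
to(.4997,-.3534,.0375,96.7)"
```

```text
time_s: 59.45
tcp_pos: [0.6854, -0.1668, 0.0076]
tcp_rot: [[-0.993, -0.117, 0.0], [-0.117, 0.993, -0.0], [-0.0, -0.0, -1.0]]
wrist_force: [0.2, -0.2, 0.3]
width: 0.0762
time_s: 59.95
tcp_pos: [0.6854, -0.1668, 0.0074]
tcp_rot: [[-0.993, -0.117, 0.0], [-0.117, 0.993, -0.0], [-0.0, -0.0, -1.0]]
wrist_force: [0.2, -0.5, 2.9]
width: 0.0628
time_s: 60.58
tcp_pos: [0.6871, -0.1676, 0.1521]
tcp_rot: [[-0.993, -0.117, 0.006], [-0.117, 0.993, -0.001], [-0.006, -0.002, -1.0]]
wrist_force: [-0.3, -0.8, -0.7]
width: 0.063
tcp [ 0.6871 -0.1676  0.1521] yaw 96.69 shift cm [-18.74 -18.58 -11.46] turn 0.0 F [-0.3 -0.8 -0.7] w 0.063 t 60.6
```

```bash
python3 -m crank '[0,-3.1,-3.1,0,0, 0,-3.1,-3.1,0,0, 0,-3.1,-3.1,0,0, 0,-3.1,-3.1,0,0, 0,-3.1,-3.1,0,0]'; python3 -m crank '[0,-3.1,-3,0,0, 0,0,0,-3,0, 0,0,0,-3,0, 0,0,0,-2,0, 0,0,0,0,0]'; python3 -c "
from h import *
to(.4997,-.3534,.0375,96.7)"
```

```text
time_s: 61.2
tcp_pos: [0.5289, -0.3226, 0.1473]
tcp_rot: [[-0.993, -0.117, -0.0], [-0.117, 0.993, 0.0], [0.0, 0.0, -1.0]]
wrist_force: [-0.3, -0.4, -1.3]
width: 0.0626
time_s: 61.82
tcp_pos: [0.4985, -0.3513, 0.0661]
tcp_rot: [[-0.993, -0.117, -0.002], [-0.117, 0.993, 0.001], [0.002, 0.001, -1.0]]
wrist_force: [-0.2, 0.9, -0.1]
width: 0.0626
tcp [ 0.4985 -0.3513  0.0661] yaw 96.72 shift cm [ 0.12 -0.21 -2.86] turn -0.0 F [-0.2  0.9 -0.1] w 0.0626 t 61.8
```

```bash
python3 -m crank '[0,0.1,-0.2,-1,0, 0,0,0,-0.9,0, 0,0,0,-0.5,0, 0,0,0,0,0]'; python3 -c "
from h import *
to(.4997,-.3534,.0375,96.7)"
```

```text
time_s: 62.32
tcp_pos: [0.5001, -0.3537, 0.043]
tcp_rot: [[-0.993, -0.117, -0.0], [-0.117, 0.993, 0.0], [0.0, 0.0, -1.0]]
wrist_force: [-0.1, -0.3, -0.7]
width: 0.0624
tcp [ 0.5001 -0.3537  0.043 ] yaw 96.71 shift cm [-0.04  0.03 -0.55] turn -0.0 F [-0.1 -0.3 -0.7] w 0.0624 t 62.3
```

```bash
python3 -m crank '[0,0,0,-0.3,0, 0,0,0,-0.2,0, 0,0,0,0,0]'; python3 -m crank '[0,0,0,-0.1,0, 0,0,0,0,0]'; python3 -m crank '[7.8,0,0,0.05,0, 7.8,0,0,0.05,0, 7.8,0,0,0,0, 7.8,0,0,0.2,0]'; python3 -m crank '[7.8,0,0,0,-0.17, 7.8,0,0,0,-0.17, 7.8,0,0,0,-0.17, 7.8,0,0,0,-0.17, 7.8,0,0,0,-0.17]'; python3 -m crank '[7.8,0,0,0,-0.17, 7.8,0,0,0,-0.17, 7.8,0,0,0,-0.17, 7.8,0,0,0,-0.17, 7.8,0,0,0,-0.04]'; python3 -c "
from h import *
to(.4997,-.3534,.0375,6.7)"
```

```text
time_s: 62.7
tcp_pos: [0.5003, -0.3538, 0.0382]
tcp_rot: [[-0.993, -0.117, -0.0], [-0.117, 0.993, 0.0], [0.0, 0.0, -1.0]]
wrist_force: [-1.0, 0.6, 0.1]
width: 0.0625
time_s: 62.95
tcp_pos: [0.5004, -0.3539, 0.0374]
tcp_rot: [[-0.993, -0.117, 0.0], [-0.117, 0.993, -0.0], [-0.0, -0.0, -1.0]]
wrist_force: [0.0, -0.8, 1.0]
width: 0.0628
time_s: 63.45
tcp_pos: [0.5002, -0.3538, 0.0402]
tcp_rot: [[-0.993, -0.117, -0.0], [-0.117, 0.993, 0.0], [0.0, 0.0, -1.0]]
wrist_force: [0.1, 0.3, 0.4]
width: 0.0781
time_s: 64.08
tcp_pos: [0.5004, -0.3538, 0.0404]
tcp_rot: [[-0.74, 0.673, 0.0], [0.673, 0.74, -0.0], [-0.0, 0.0, -1.0]]
wrist_force: [0.1, -0.4, -0.5]
width: 0.0778
time_s: 64.7
tcp_pos: [0.5004, -0.3537, 0.0402]
tcp_rot: [[-0.117, 0.993, -0.0], [0.993, 0.117, -0.0], [-0.0, -0.0, -1.0]]
wrist_force: [0.7, -0.3, -0.4]
width: 0.0778
tcp [ 0.5004 -0.3537  0.0402] yaw 6.72 shift cm [-0.07  0.03 -0.27] turn -0.0 F [ 0.7 -0.3 -0.4] w 0.0778 t 64.7
```

```bash
python3 -m crank '[7.8,-0.05,0.03,-0.27,0, 7.8,0,0,0,0]'; python3 -m crank '[0,0,0,0,0, 0,0,0,0,0, 0,0,0,0,0, 0,0,0,0,0]'; python3 -m crank '[7.8,0,0,0,0, 7.8,0,0,0,0, 7.8,0,0,0,0, 7.8,0,0,0,0]';  python3 -m crank '[7.8,0,0,2,0, 7.8,0,0,4,0, 7.8,0,0,4,0, 7.8,0,0,3,0, 0,0.8,3.5,0,0.16]'; python3 -c "
from h import *
w=toW(np.array([-20,153])/1e3); print(w); to(w[0],w[1],.0175,96.7)"
```

```text
time_s: 64.95
tcp_pos: [0.4997, -0.3534, 0.0374]
tcp_rot: [[-0.12, 0.993, -0.0], [0.993, 0.12, 0.0], [0.0, -0.0, -1.0]]
wrist_force: [-0.2, -0.7, -0.1]
width: 0.0779
time_s: 65.45
tcp_pos: [0.4998, -0.3536, 0.0377]
tcp_rot: [[-0.118, 0.993, 0.0], [0.993, 0.118, -0.0], [-0.0, 0.0, -1.0]]
wrist_force: [-0.3, 0.4, 2.1]
width: 0.0627
time_s: 65.95
tcp_pos: [0.4998, -0.3535, 0.0375]
tcp_rot: [[-0.118, 0.993, -0.0], [0.993, 0.118, 0.0], [0.0, -0.0, -1.0]]
wrist_force: [0.1, -0.1, -0.8]
width: 0.0781
time_s: 66.58
tcp_pos: [0.5078, -0.3213, 0.1712]
tcp_rot: [[-0.273, 0.962, 0.004], [0.962, 0.273, -0.003], [-0.004, 0.003, -1.0]]
wrist_force: [-0.0, 0.7, -0.7]
width: 0.0708
[0.56018596 0.13452169]
tcp [ 0.5078 -0.3213  0.1712] yaw 15.83 shift cm [  5.24  45.59 -15.37] turn 1.411 F [-0.   0.7 -0.7] w 0.0708 t 66.6
```

```bash
python3 -m crank '[0,0.5,3.7,0,0.16, 0,0.5,3.7,0,0.16, 0,0.5,3.7,0,0.16, 0,0.5,3.7,0,0.16, 0,0.5,3.7,0,0.16]';python3 -m crank '[0,0.5,3.7,0,0.16, 0,0.5,3.7,0,0.16, 0,0.5,3.7,0,0.16, 0,0.5,3.7,0,0.12, 0,0.5,3.7,0,0]';  python3 -m crank '[0,0.5,3.7,0,0, 0,0.2,3,0,0, 0,0,0,0,0]'; python3 - <<'E'
from h import *
w=toW(np.array([-20,153])/1e3); to(w[0],w[1],.0175,96.7)
for n in("scene","top"):
    im,o=biscuits(n); cv2.imwrite(f"pics/{n}27.png",im)
E
```

```text
time_s: 67.2
tcp_pos: [0.5329, -0.1327, 0.1689]
tcp_rot: [[-0.883, 0.469, 0.001], [0.469, 0.883, -0.0], [-0.001, 0.0, -1.0]]
wrist_force: [0.2, -0.7, 0.2]
width: 0.0216
time_s: 67.82
tcp_pos: [0.5581, 0.0521, 0.169]
tcp_rot: [[-0.994, -0.108, 0.001], [-0.108, 0.994, 0.0], [-0.001, -0.0, -1.0]]
wrist_force: [0.6, 0.3, 0.3]
width: 0.0008
time_s: 68.2
tcp_pos: [0.5649, 0.1206, 0.1685]
tcp_rot: [[-0.994, -0.11, 0.001], [-0.11, 0.994, 0.0], [-0.001, 0.0, -1.0]]
wrist_force: [-0.7, 0.0, 0.2]
width: 0.0005
tcp [0.5649 0.1206 0.1685] yaw 96.31 shift cm [ -0.48   1.4  -15.1 ] turn 0.007 F [-0.7  0.   0.2] w 0.0005 t 68.2
scene px [239. 129.] face [ 0.5074 -0.3376  0.0555] n [0.09 0.22 0.97] tilt 0.24 circ 0.5074 -0.3428 0.0482 B mm [-127. -310.]
scene px [288. 260.] face [0.6181 0.1418 0.035 ] n [0.39 0.06 0.92] tilt 0.41 circ 0.6141 0.1385 0.0384 B mm [ 38. 153.]
top px [430. 242.] face [ 0.4995 -0.3536  0.0569] n [-0.01 -0.01  1.  ] tilt 0.01 circ 0.4998 -0.3542 0.0193 B mm [-137. -325.]
```

View pics/scene27.png

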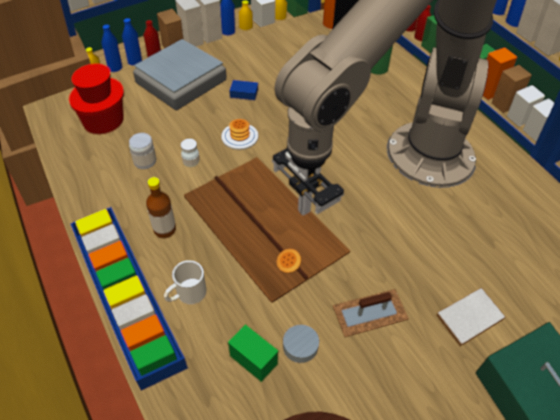

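There's a neat pile of three at (239,130). D is left, at (288,260).

```bash
python3 -m crank '[0,-0.5,1.4,-3.5,0.007, 0,0,0,-3.5,0, 0,0,0,-3,0, 0,0,0,-2,0, 0,0,0,0,0]'; python3 -c "
from h import *
w=toW(np.array([-20,153])/1e3); to(w[0],w[1],.0175,96.7)"
```

```text
time_s: 68.92
tcp_pos: [0.5592, 0.1308, 0.0471]
tcp_rot: [[-0.994, -0.112, -0.002], [-0.112, 0.994, -0.001], [0.002, -0.001, -1.0]]
wrist_force: [0.1, -0.2, 1.0]
width: 0.0004
tcp [0.5592 0.1308 0.0471] yaw 96.44 shift cm [ 0.09  0.37 -2.96] turn 0.005 F [ 0.1 -0.2  1. ] w 0.0004 t 68.9
```

```bash
python3 -m crank '[0,0,0.3,-1.5,0.005, 0,0,0,-1.1,0, 0,0,0,-0.3,0, 0,0,0,0,0]'; python3 -c "
from h import *
w=toW(np.array([-20,153])/1e3); to(w[0],w[1],.0175,96.7)"
```

```text
time_s: 69.42
tcp_pos: [0.5598, 0.1353, 0.0185]
tcp_rot: [[-0.993, -0.119, -0.0], [-0.119, 0.993, -0.0], [0.0, -0.0, -1.0]]
wrist_force: [0.6, 0.2, 0.7]
width: 0.0005
tcp [0.5598 0.1353 0.0185] yaw 96.82 shift cm [ 0.04 -0.08 -0.1 ] turn -0.002 F [0.6 0.2 0.7] w 0.0005 t 69.4
```

```bash
python3 -m crank '[0,0.9,0.1,-0.06,0, 0,0.9,0.1,0,0, 0,0.8,0.1,0,0, 0,0.7,0.08,0,0, 0,0.6,0.07,0,0]'; python3 -m crank '[0,0.6,0.07,0,0, 0,0.5,0.06,0,0, 0,0,0,0,0]';python3 - <<'E'
from h import *
print(toB(r.observe()["tcp_pos"])*1e3)
biscuits("scene")
E
```

```text
time_s: 70.05
tcp_pos: [0.5992, 0.14, 0.0179]
tcp_rot: [[-0.993, -0.119, -0.0], [-0.119, 0.993, -0.0], [0.0, -0.0, -1.0]]
wrist_force: [-0.2, 0.2, -0.5]
width: 0.0004
time_s: 70.42
tcp_pos: [0.6101, 0.1413, 0.0179]
tcp_rot: [[-0.993, -0.119, 0.0], [-0.119, 0.993, -0.0], [-0.0, -0.0, -1.0]]
wrist_force: [-0.5, -0.1, -0.8]
width: 0.0003
[ 30.33367822 153.89025093]
scene px [239. 129.] face [ 0.5086 -0.3381  0.0554] n [0.15 0.25 0.96] tilt 0.3 circ 0.5074 -0.3429 0.0482 B mm [-126. -310.]
scene px [276. 268.] face [0.6548 0.1467 0.0342] n [0.26 0.04 0.96] tilt 0.27 circ 0.6521 0.1428 0.0368 B mm [ 75. 154.]
```

D still leans (tilt 0.27), on the fingers this time. Its rim is past the lath, so I'll back away and it should drop flat.

```bash
python3 -m crank '[0,-0.8,-0.1,0,0, 0,-0.5,0,0,0, 0,0,0,3,0, 0,0,0,4,0, 7.6,0,0,0,0]';python3 - <<'E'
from h import *
biscuits("scene")
im,d=r.get_image('scene'); a=cv2.resize(im[220:300,240:350],None,fx=6.5,fy=6.5,interpolation=2);cv2.imwrite('pics/s28.png',a)
to(.6525,.1445,.0075,96.7)
E
```

```text
time_s: 71.1
tcp_pos: [0.5981, 0.1408, 0.0908]
tcp_rot: [[-0.993, -0.119, 0.004], [-0.119, 0.993, 0.002], [-0.004, 0.001, -1.0]]
wrist_force: [0.9, -0.4, -0.3]
width: 0.0072
scene px [239. 129.] face [ 0.5086 -0.3379  0.0554] n [0.11 0.32 0.94] tilt 0.35 circ 0.5074 -0.3429 0.0482 B mm [-126. -310.]
scene px [278. 268.] face [0.6516 0.1473 0.0283] n [0.04 0.01 1.  ] tilt 0.04 circ 0.6488 0.1433 0.0334 B mm [ 72. 155.]
tcp [0.5965 0.1406 0.088 ] yaw 96.85 shift cm [ 5.6   0.39 -8.05] turn -0.003 F [-0.4  0.4 -0.1] w 0.0153 t 71.2
```

View pics/s28.png

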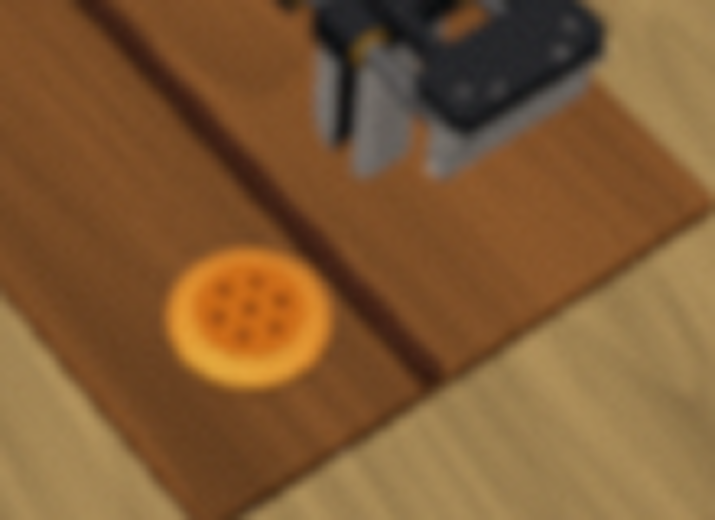

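D is flat at crop (248,318). Picking it.

```bash
python3 -m crank '[7.6,2,0.2,0,0, 7.6,2,0.2,0,0, 7.6,1.3,0.1,0,0, 7.6,0,0,0,0, 7.6,0,0,0,0]'; python3 -m crank '[7.6,0,0,-2.5,0, 7.6,0,0,-2.5,0, 7.6,0,0,-1.5,0, 7.6,0,0,-0.7,0, 7.6,0,0,0,0]'; python3 -c "
from h import *
to(.6495,.1455,.0075,96.7)"
```

```text
time_s: 71.82
tcp_pos: [0.649, 0.1451, 0.0875]
tcp_rot: [[-0.993, -0.119, -0.001], [-0.119, 0.993, -0.0], [0.001, -0.0, -1.0]]
wrist_force: [0.8, 1.0, -0.6]
width: 0.0648
time_s: 72.45
tcp_pos: [0.6498, 0.1452, 0.0161]
tcp_rot: [[-0.993, -0.119, -0.0], [-0.119, 0.993, -0.0], [0.0, -0.0, -1.0]]
wrist_force: [0.9, 0.2, 0.2]
width: 0.0758
tcp [0.6498 0.1452 0.0161] yaw 96.83 shift cm [-0.03  0.03 -0.86] turn -0.002 F [0.9 0.2 0.2] w 0.0758 t 72.5
```

```bash
python3 -m crank '[7.6,0,0,-0.5,0, 7.6,0,0,-0.35,0, 7.6,0,0,0,0]'; python3 -m crank '[0,0,0,0,0, 0,0,0,0,0, 0,0,0,0,0, 0,0,0,0,0]'; python3 -m crank '[0,0,0,2,0, 0,0,0,4,0, 0,0,0,4,0, 0,0,0,5,0, 0,0,0,0,0]'; python3 -c "
from h import *
to(.4997,-.3534,.0535,96.7)"
```

```text
time_s: 72.82
tcp_pos: [0.6497, 0.1453, 0.0073]
tcp_rot: [[-0.993, -0.119, -0.0], [-0.119, 0.993, -0.0], [0.0, 0.0, -1.0]]
wrist_force: [1.0, -0.3, 0.1]
width: 0.0761
time_s: 73.32
tcp_pos: [0.6499, 0.1453, 0.0076]
tcp_rot: [[-0.993, -0.119, 0.0], [-0.119, 0.993, 0.0], [-0.0, -0.0, -1.0]]
wrist_force: [-0.2, -0.1, 2.9]
width: 0.0628
time_s: 73.95
tcp_pos: [0.652, 0.1454, 0.1628]
tcp_rot: [[-0.993, -0.118, 0.007], [-0.118, 0.993, 0.003], [-0.007, 0.002, -1.0]]
wrist_force: [0.7, 0.5, -0.4]
width: 0.0626
tcp [0.652  0.1454 0.1628] yaw 96.8 shift cm [-15.23 -49.88 -10.93] turn -0.002 F [ 0.7  0.5 -0.4] w 0.0626 t 74.0
```

```bash
python3 -m crank '[0,-1.2,-3.9,0,0, 0,-1.2,-3.9,0,0, 0,-1.2,-3.9,0,0, 0,-1.2,-3.9,0,0, 0,-1.2,-3.9,0,0]'; python3 -m crank '[0,-1.2,-3.9,0,0, 0,-1.2,-3.9,0,0, 0,-1.2,-3.9,0,0, 0,-1.2,-3.9,0,0, 0,-1.2,-3.9,0,0]'; python3 -m crank '[0,-1.2,-3.9,0,0, 0,-1.2,-3.9,0,0, 0,-0.6,-2.5,0,0, 0,0,0,0,0]'; python3 - <<'E'
from h import *
to(.4997,-.3534,.0535,96.7)
im,d=r.get_image('scene'); a=cv2.resize(im[60:150,190:290],None,fx=6.5,fy=6.5,interpolation=2);cv2.imwrite('pics/s29.png',a)
E
```

```text
time_s: 74.58
tcp_pos: [0.5889, -0.051, 0.1576]
tcp_rot: [[-0.993, -0.119, -0.0], [-0.119, 0.993, 0.0], [0.0, 0.0, -1.0]]
wrist_force: [0.9, 0.6, -0.1]
width: 0.0629
time_s: 75.2
tcp_pos: [0.529, -0.2458, 0.1576]
tcp_rot: [[-0.993, -0.119, -0.0], [-0.119, 0.993, 0.0], [0.0, 0.0, -1.0]]
wrist_force: [0.5, 0.4, -0.7]
width: 0.0627
time_s: 75.7
tcp_pos: [0.4984, -0.3497, 0.1576]
tcp_rot: [[-0.993, -0.116, -0.001], [-0.116, 0.993, -0.001], [0.001, -0.001, -1.0]]
wrist_force: [-0.2, 1.2, -1.1]
width: 0.0628
tcp [ 0.4984 -0.3497  0.1576] yaw 96.63 shift cm [  0.13  -0.37 -10.41] turn 0.001 F [-0.2  1.2 -1.1] w 0.0628 t 75.7
```

View pics/s29.png

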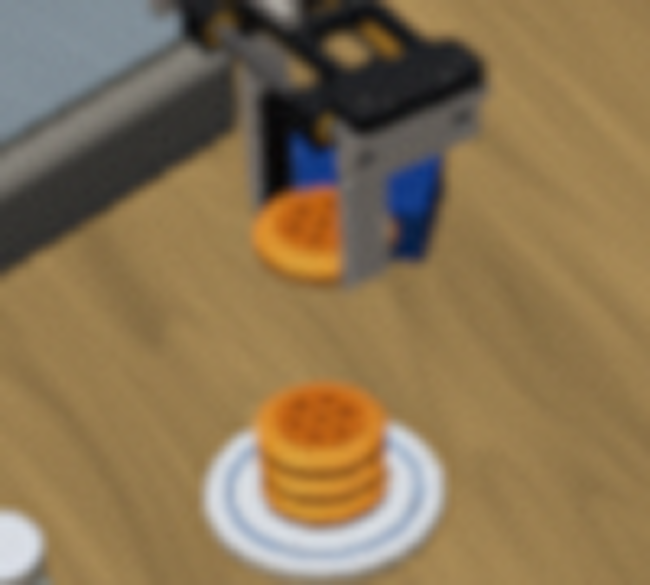

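D is held level (crop (315,230)) above the straight pile of three (322,450). Lowering.

```bash
python3 -m crank '[0,0.1,-0.3,-2.5,0, 0,0,0,-2.5,0, 0,0,0,-1.8,0, 0,0,0,0,0]'; python3 -c "
from h import *
to(.4997,-.3534,.0535,96.7)"
```

```text
time_s: 76.25
tcp_pos: [0.5004, -0.3497, 0.0885]
tcp_rot: [[-0.993, -0.12, -0.002], [-0.12, 0.993, 0.001], [0.002, 0.001, -1.0]]
wrist_force: [0.5, 0.2, -0.8]
width: 0.0624
tcp [ 0.5004 -0.3497  0.0885] yaw 96.87 shift cm [-0.07 -0.37 -3.5 ] turn -0.003 F [ 0.5  0.2 -0.8] w 0.0624 t 76.2
```

```bash
python3 -m crank '[0,-0.1,-0.3,-1.2,-0.003, 0,0,0,-1,0, 0,0,0,0,0]'; python3 -c "
from h import *
to(.4997,-.3534,.0535,96.7)"
```

```text
time_s: 76.62
tcp_pos: [0.4994, -0.3535, 0.0668]
tcp_rot: [[-0.993, -0.116, -0.001], [-0.116, 0.993, 0.0], [0.001, 0.001, -1.0]]
wrist_force: [0.2, 0.1, -0.1]
width: 0.0623
tcp [ 0.4994 -0.3535  0.0668] yaw 96.64 shift cm [ 0.03  0.01 -1.33] turn 0.001 F [ 0.2  0.1 -0.1] w 0.0623 t 76.6
```

```bash
python3 -m crank '[0,0,0,-0.6,0, 0,0,0,-0.4,0, 0,0,0,0,0]'; python3 -m crank '[0,0,0,-0.2,0, 0,0,0,0,0]';  python3 -c "
from h import *
to(.4997,-.3534,.0535,96.7)"
```

```text
time_s: 77.0
tcp_pos: [0.4997, -0.3536, 0.0572]
tcp_rot: [[-0.993, -0.116, -0.0], [-0.116, 0.993, 0.0], [0.0, 0.0, -1.0]]
wrist_force: [-0.2, 0.4, -0.4]
width: 0.0625
time_s: 77.25
tcp_pos: [0.4998, -0.3537, 0.0554]
tcp_rot: [[-0.993, -0.116, -0.0], [-0.116, 0.993, -0.0], [0.0, -0.0, -1.0]]
wrist_force: [0.5, 0.4, -0.5]
width: 0.0625
tcp [ 0.4998 -0.3537  0.0554] yaw 96.66 shift cm [-0.01  0.03 -0.19] turn 0.001 F [ 0.5  0.4 -0.5] w 0.0625 t 77.2
```

Down to 0.0535, release, turn 90°, centre.

```bash
python3 -m crank '[0,0,0,-0.18,0, 0,0,0,0,0]'; python3 -m crank '[7.8,0,0,0.05,0, 7.8,0,0,0.05,0, 7.8,0,0,0,0, 7.8,0,0,0.2,0]'; python3 -m crank '[7.8,0,0,0,-0.17, 7.8,0,0,0,-0.17, 7.8,0,0,0,-0.17, 7.8,0,0,0,-0.17, 7.8,0,0,0,-0.17]'; python3 -m crank '[7.8,0,0,0,-0.17, 7.8,0,0,0,-0.17, 7.8,0,0,0,-0.17, 7.8,0,0,0,-0.17, 7.8,0,0,0,-0.04]'; python3 -c "
from h import *
to(.4998,-.3535,.0535,6.7)"
```

```text
time_s: 77.5
tcp_pos: [0.4998, -0.3538, 0.0536]
tcp_rot: [[-0.993, -0.116, -0.0], [-0.116, 0.993, -0.0], [0.0, -0.0, -1.0]]
wrist_force: [0.5, -0.0, -1.4]
width: 0.0623
time_s: 78.0
tcp_pos: [0.4997, -0.3537, 0.0566]
tcp_rot: [[-0.993, -0.116, -0.0], [-0.116, 0.993, 0.0], [0.0, 0.0, -1.0]]
wrist_force: [-0.4, -0.2, 0.7]
width: 0.0778
time_s: 78.62
tcp_pos: [0.4999, -0.3537, 0.0568]
tcp_rot: [[-0.739, 0.674, 0.0], [0.674, 0.739, -0.0], [-0.0, 0.0, -1.0]]
wrist_force: [0.4, 0.0, -0.1]
width: 0.0779
time_s: 79.25
tcp_pos: [0.4999, -0.3536, 0.0566]
tcp_rot: [[-0.116, 0.993, -0.001], [0.993, 0.116, -0.0], [-0.0, -0.001, -1.0]]
wrist_force: [0.2, 0.1, -0.8]
width: 0.0778
tcp [ 0.4999 -0.3536  0.0566] yaw 6.66 shift cm [-0.01  0.01 -0.31] turn 0.001 F [ 0.2  0.1 -0.8] w 0.0778 t 79.2
```

```bash
python3 -m crank '[7.8,0,0,-0.3,0, 7.8,0,0,0,0]'; python3 -m crank '[0,0,0,0,0, 0,0,0,0,0, 0,0,0,0,0, 0,0,0,0,0]'; python3 -m crank '[7.8,0,0,0,0, 7.8,0,0,0,0, 7.8,0,0,0,0, 7.8,0,0,0,0]';  python3 -m crank '[7.8,0,0,2,0, 7.8,0,0,4,0, 7.8,0,0,4,0, 7.8,0,0,3,0, 7.8,-0.5,4,0,0]';  python3 -m crank '[7.8,0,4,0,0, 7.8,0,4,0,0, 7.8,0,4,0,0, 7.8,0,4,0,0, 7.8,0,0,0,0]'; python3 - <<'E'
from h import *
for n in("scene","top"):
    im,o=biscuits(n,60); cv2.imwrite(f"pics/{n}30.png",im)
    c=proj(n,[.5,-.354,.04])[0].astype(int); cv2.imwrite(f"pics/{n}30c.png",cv2.resize(im[c[1]-45:c[1]+45,c[0]-50:c[0]+50],None,fx=6,fy=6,interpolation=2))
E
```

```text
time_s: 79.5
tcp_pos: [0.4997, -0.3536, 0.0535]
tcp_rot: [[-0.119, 0.993, -0.0], [0.993, 0.119, 0.0], [0.0, -0.0, -1.0]]
wrist_force: [0.6, 0.0, 0.1]
width: 0.0779
time_s: 80.0
tcp_pos: [0.4998, -0.3538, 0.0538]
tcp_rot: [[-0.117, 0.993, 0.0], [0.993, 0.117, -0.0], [-0.0, 0.0, -1.0]]
wrist_force: [-1.4, -0.2, 1.9]
width: 0.0624
time_s: 80.5
tcp_pos: [0.4998, -0.3537, 0.0536]
tcp_rot: [[-0.117, 0.993, -0.0], [0.993, 0.117, 0.0], [0.0, -0.0, -1.0]]
wrist_force: [-0.9, 0.3, 0.5]
width: 0.078
time_s: 81.12
tcp_pos: [0.495, -0.3166, 0.1872]
tcp_rot: [[-0.113, 0.994, 0.004], [0.994, 0.113, -0.003], [-0.003, 0.003, -1.0]]
wrist_force: [0.7, 0.8, -0.3]
width: 0.0777
time_s: 81.75
tcp_pos: [0.4953, -0.1508, 0.1843]
tcp_rot: [[-0.121, 0.993, 0.0], [0.993, 0.121, 0.001], [0.001, 0.0, -1.0]]
wrist_force: [-0.1, 0.3, -0.4]
width: 0.078
scene px [239. 127.] face [ 0.5096 -0.3359  0.0695] n [0.28 0.49 0.82] tilt 0.6 circ 0.5083 -0.3366 0.0565 B mm [-125. -308.]
top px [434. 243.] face [ 0.4964 -0.356   0.0732] n [-0.   -0.03  1.  ] tilt 0.03 circ 0.4994 -0.3554 0.0199 B mm [-141. -327.]
```

View pics/scene30.png

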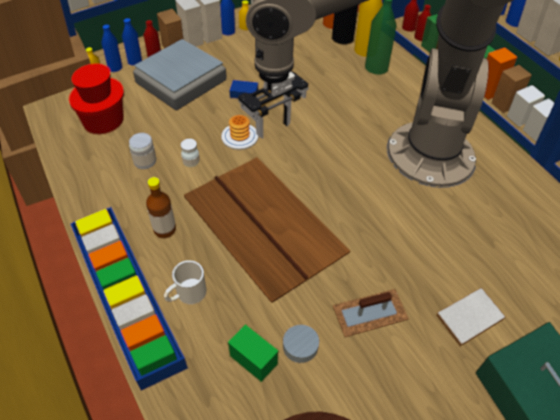

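View pics/scene30c.png

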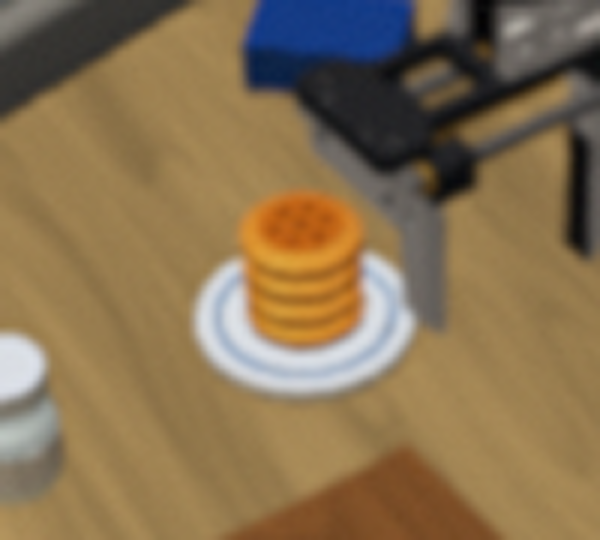

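View pics/top30.png

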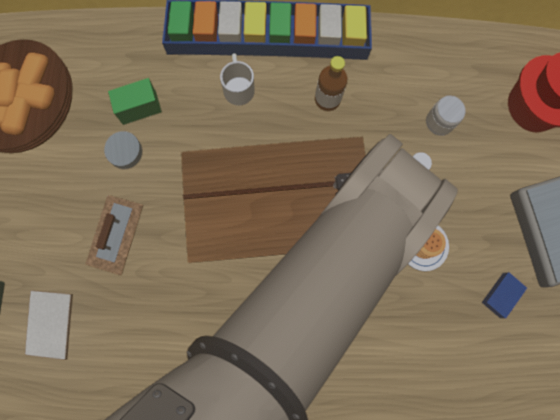

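The pile of four stands straight in the plate's middle (crop (302,270) on the plate (305,315)). The turner stands on its mat at (371,312) in the scene picture, and nothing else has moved. I'll check the turner's flatness and position, then hand in.

```bash
python3 - <<'E'
from h import *
im,dep=r.get_image("top"); hsv=cv2.cvtColor(im,cv2.COLOR_BGR2HSV)
p,f=K("top");T=p["world_to_cam"]
v,u=np.mgrid[190:280,75:155]; u=u.ravel();v=v.ravel(); o,d=ray("top",np.c_[u,v]); P=o+d*(dep[v,u]/(d@T[2,:3]))[:,None]
h=P[:,2]>.066; Q=P[h]; print("handle top z med",np.median(Q[:,2]).round(4),"ctr",((Q.min(0)+Q.max(0))/2).round(4),Q.min(0).round(3),Q.max(0).round(3),"n",h.sum())
n=np.linalg.svd(Q-Q.mean(0))[2]; 
g=(hsv[v,u,1]<60)&(P[:,2]<.02); B=P[g]; c=B.mean(0); nn=np.linalg.svd(B-c)[2][2]; print("blade n",nn.round(3),c.round(4)," mat (.5048,.3569)")
print(r.observe()["dq"].round(3))
E
```

```text
handle top z med 0.0754 ctr [0.4541 0.1863 0.6154] [ 0.365 -0.005  0.066] [0.543 0.377 1.165] n 343
blade n [-0.003 -0.004 -1.   ] [0.5094 0.3546 0.0089]  mat (.5048,.3569)
[ 0.025  0.007 -0.004  0.001 -0.004 -0.004  0.001]
```

```bash
python3 -m crank '[7.8,0,0,0,0, 7.8,0,0,0,0, 7.8,0,0,0,0, 7.8,0,0,0,0]'; python3 -c "
from workcell import r
print(r.close_job())"
```

```text
time_s: 82.4
tcp_pos: [0.4947, -0.154, 0.1836]
tcp_rot: [[-0.116, 0.993, -0.0], [0.993, 0.116, -0.0], [-0.0, -0.0, -1.0]]
wrist_force: [-0.2, 0.5, 0.2]
width: 0.0781
the job is handed in; nothing more can be done
None
```

All four biscuits were turned over the lath with the turner. The turner then went back on its cork mat, and the biscuits were stacked brown face up on the white plate. I handed the job in at about 82 s; no verdict is reported.

**Last checks**
- **Pile:** it looks straight in the scene picture, with the top biscuit brown face up. The top camera puts its centre at about (0.498, -0.355), against the plate's centre at about (0.498 to 0.500, -0.354). That camera read its tilt as 0.03 rad.
- **Turner:** the blade lies flat to within 0.01 rad, and its handle is within a few mm of the mat's centre.
- **Bystanders:** the tins, jars and pad look untouched in both pictures.

**What disagreed or went wrong**
- **Fingertip position:** the fingertips were about 7 mm behind the TCP, not 19 mm ahead as `r.tip_reach` says. My first two tries at gripping biscuit B, which was already turned, therefore went wrong. One closed on air and the other pressed its bevel, reading about 32 N at the wrist. I then found the right height by touching the board.
- **Knocked biscuit:** biscuit C was knocked off the lath after it had been turned, which did no harm.
- **Unreliable readings:** the scene camera's fits of the pile gave tilts up to 0.6 rad because the pile's side was mixed in. The handle-extent reading was also mixed up with the arm. I used neither.

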